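# Load the filter stations of an optical bench

### The job

Load the optical bench: move the two grey dust plugs out of their stations into the white tray, both standing upright in it, and put every filter carrier into a station of its own - tip its foot end-first under the fixed lip and lower the other end until the foot lies flat on the station's floor, blade upright. Press all three hinged straps down, also that of a station left empty, until each one snaps and stays shut. Leave the bottle, the beaker and the screwdriver alone.

Things in the scene. Friction and masses are not known exactly. Their poses are not given: they have to be found in the camera images.
- bay_a: carrier station (three alike): dark trough 168 x 78 mm, fixed on the 12 mm thick breadboard. Origin: underside, mid trough, 12 mm above the bench; z up, x from the fixed lip (-x end, towards the robot) to the hinged strap (+x end). Inside: floor z = 6 mm, x -63 to +63, y -33 to +33 mm. Side walls reach z = 31, the far (+x) wall z = 21 mm.
- lip_a (a point): middle of the lip's lower edge in bay_a (x = -33, y = 0, z = 26 mm). The lip roofs the bay from here to the -x end, 20 mm above its floor, 5 mm thick; the opening left is 96 mm, shorter than a carrier's foot. The foot's end enters tilted about 30 degrees, levelling to 18 as it slides under the lip to x = -60 mm; then the other end is lowered.
- strap_a (a joint): angle of the steel strap of bay_a, rad: 0 shut (level), 1.9 open (upright, leaning 19 degrees away from the trough). 40 mm long from hinge to tip, 46 wide, 5 thick. A sprung over-centre catch pushes it open (0.12 N m, 4 N at 30 mm) until pressed below 0.35 rad, where it snaps to 0 and is held shut. It cannot shut over a foot that is not down.
- strap_a_hinge (a point): hinge axis (along the bay's y) of strap_a, at x = +72, y = 0, z = 24 mm of bay_a. At angle q the tip lies 40 cos(q) mm from it towards the bay's -x and 40 sin(q) mm up. A rubber foot under the strap, 24 to 36 mm from the hinge, reaches 10.5 mm below the hinge when shut.
- bay_b: carrier station (three alike): dark trough 168 x 78 mm, fixed on the 12 mm thick breadboard. Origin: underside, mid trough, 12 mm above the bench; z up, x from the fixed lip (-x end, towards the robot) to the hinged strap (+x end). Inside: floor z = 6 mm, x -63 to +63, y -33 to +33 mm. Side walls reach z = 31, the far (+x) wall z = 21 mm.
- lip_b (a point): middle of the lip's lower edge in bay_b (x = -33, y = 0, z = 26 mm). The lip roofs the bay from here to the -x end, 20 mm above its floor, 5 mm thick; the opening left is 96 mm, shorter than a carrier's foot. The foot's end enters tilted about 30 degrees, levelling to 18 as it slides under the lip to x = -60 mm; then the other end is lowered.
- strap_b (a joint): angle of the steel strap of bay_b, rad: 0 shut (level), 1.9 open (upright, leaning 19 degrees away from the trough). 40 mm long from hinge to tip, 46 wide, 5 thick. A sprung over-centre catch pushes it open (0.12 N m, 4 N at 30 mm) until pressed below 0.35 rad, where it snaps to 0 and is held shut. It cannot shut over a foot that is not down.
- strap_b_hinge (a point): hinge axis (along the bay's y) of strap_b, at x = +72, y = 0, z = 24 mm of bay_b. At angle q the tip lies 40 cos(q) mm from it towards the bay's -x and 40 sin(q) mm up. A rubber foot under the strap, 24 to 36 mm from the hinge, reaches 10.5 mm below the hinge when shut.
- bay_c: carrier station (three alike): dark trough 168 x 78 mm, fixed on the 12 mm thick breadboard. Origin: underside, mid trough, 12 mm above the bench; z up, x from the fixed lip (-x end, towards the robot) to the hinged strap (+x end). Inside: floor z = 6 mm, x -63 to +63, y -33 to +33 mm. Side walls reach z = 31, the far (+x) wall z = 21 mm.
- lip_c (a point): middle of the lip's lower edge in bay_c (x = -33, y = 0, z = 26 mm). The lip roofs the bay from here to the -x end, 20 mm above its floor, 5 mm thick; the opening left is 96 mm, shorter than a carrier's foot. The foot's end enters tilted about 30 degrees, levelling to 18 as it slides under the lip to x = -60 mm; then the other end is lowered.
- strap_c (a joint): angle of the steel strap of bay_c, rad: 0 shut (level), 1.9 open (upright, leaning 19 degrees away from the trough). 40 mm long from hinge to tip, 46 wide, 5 thick. A sprung over-centre catch pushes it open (0.12 N m, 4 N at 30 mm) until pressed below 0.35 rad, where it snaps to 0 and is held shut. It cannot shut over a foot that is not down.
- strap_c_hinge (a point): hinge axis (along the bay's y) of strap_c, at x = +72, y = 0, z = 24 mm of bay_c. At angle q the tip lies 40 cos(q) mm from it towards the bay's -x and 40 sin(q) mm up. A rubber foot under the strap, 24 to 36 mm from the hinge, reaches 10.5 mm below the hinge when shut.
- carrier_1: filter carrier (all alike; may be absent): flat aluminium foot 120 x 60 x 6 mm (along its x and y) with an upright blade in the middle, 36 mm long (x), 12 mm thick (y), from the foot up to z = 78 mm; small round window low in the blade, grip tab above it (z = 45 to 78 mm, grip across y). About 0.2 kg. Origin: underside centre of the foot, z up. Same both ways round.
- carrier_2: filter carrier (all alike; may be absent): flat aluminium foot 120 x 60 x 6 mm (along its x and y) with an upright blade in the middle, 36 mm long (x), 12 mm thick (y), from the foot up to z = 78 mm; small round window low in the blade, grip tab above it (z = 45 to 78 mm, grip across y). About 0.2 kg. Origin: underside centre of the foot, z up. Same both ways round.
- carrier_3: filter carrier (all alike; may be absent): flat aluminium foot 120 x 60 x 6 mm (along its x and y) with an upright blade in the middle, 36 mm long (x), 12 mm thick (y), from the foot up to z = 78 mm; small round window low in the blade, grip tab above it (z = 45 to 78 mm, grip across y). About 0.2 kg. Origin: underside centre of the foot, z up. Same both ways round.
- plug_1: grey plastic dust plug (two alike) that lies in one of the stations at the start (about x = +12 mm of the bay, on its floor; lifts straight out): slab 74 x 58 x 10 mm with an upright handle 36 mm long (x), 12 mm thick (y), top at z = 60 mm. About 0.1 kg. Origin: underside centre, z up.
- plug_2: grey plastic dust plug (two alike) that lies in one of the stations at the start (about x = +12 mm of the bay, on its floor; lifts straight out): slab 74 x 58 x 10 mm with an upright handle 36 mm long (x), 12 mm thick (y), top at z = 60 mm. About 0.1 kg. Origin: underside centre, z up.
- tray: fixed white open tray 160 x 140 mm (x, y), 25 mm high, walls and floor 4 mm thick, holds both plugs side by side along y, on the bench. Origin: underside centre.
- wash_bottle: bystander: white wash bottle with a red cap, 64 mm across, 140 mm tall; leave it alone.
- beaker: bystander: clear open beaker, 70 mm across, 90 mm tall; leave it alone.
- driver: bystander: screwdriver, 170 mm long; leave it alone.
Mind the look-alikes: they are no part of the job. Leave any orange or pink look-alike of the carrier_2 alone.

How it is judged:
At the end, for the whole second after the job is handed in: Each present carrier lies in its own station: centred within 6 mm, foot on the floor (-4/+3 mm), blade upright within 0.06 rad, along the trough within 0.12 rad; all straps shut (below 0.08 rad); the plugs stand in the tray, upright within 0.2 rad; all at rest (((x of carrier_1 in the frame of bay_a between -0.006 and 0.006 m and y of carrier_1 in the frame of bay_a between -0.006 and 0.006 m and z of carrier_1 in the frame of bay_a between 0.002 and 0.009 m and angle between the x axis of carrier_1 and the x axis of bay_a, either way round below 0.12 rad) or (x of carrier_1 in the frame of bay_b between -0.006 and 0.006 m and y of carrier_1 in the frame of bay_b between -0.006 and 0.006 m and z of carrier_1 in the frame of bay_b between 0.002 and 0.009 m and angle between the x axis of carrier_1 and the x axis of bay_b, either way round below 0.12 rad) or (x of carrier_1 in the frame of bay_c between -0.006 and 0.006 m and y of carrier_1 in the frame of bay_c between -0.006 and 0.006 m and z of carrier_1 in the frame of bay_c between 0.002 and 0.009 m and angle between the x axis of carrier_1 and the x axis of bay_c, either way round below 0.12 rad)) and angle between each of carrier_1, carrier_2, carrier_3's own z axis and vertical below 0.06 rad and linear speed of each of carrier_1, carrier_2, carrier_3, plug_1, plug_2 below 0.02 m/s and ((x of carrier_2 in the frame of bay_a between -0.006 and 0.006 m and y of carrier_2 in the frame of bay_a between -0.006 and 0.006 m and z of carrier_2 in the frame of bay_a between 0.002 and 0.009 m and angle between the x axis of carrier_2 and the x axis of bay_a, either way round below 0.12 rad) or (x of carrier_2 in the frame of bay_b between -0.006 and 0.006 m and y of carrier_2 in the frame of bay_b between -0.006 and 0.006 m and z of carrier_2 in the frame of bay_b between 0.002 and 0.009 m and angle between the x axis of carrier_2 and the x axis of bay_b, either way round below 0.12 rad) or (x of carrier_2 in the frame of bay_c between -0.006 and 0.006 m and y of carrier_2 in the frame of bay_c between -0.006 and 0.006 m and z of carrier_2 in the frame of bay_c between 0.002 and 0.009 m and angle between the x axis of carrier_2 and the x axis of bay_c, either way round below 0.12 rad)) and ((x of carrier_3 in the frame of bay_a between -0.006 and 0.006 m and y of carrier_3 in the frame of bay_a between -0.006 and 0.006 m and z of carrier_3 in the frame of bay_a between 0.002 and 0.009 m and angle between the x axis of carrier_3 and the x axis of bay_a, either way round below 0.12 rad) or (x of carrier_3 in the frame of bay_b between -0.006 and 0.006 m and y of carrier_3 in the frame of bay_b between -0.006 and 0.006 m and z of carrier_3 in the frame of bay_b between 0.002 and 0.009 m and angle between the x axis of carrier_3 and the x axis of bay_b, either way round below 0.12 rad) or (x of carrier_3 in the frame of bay_c between -0.006 and 0.006 m and y of carrier_3 in the frame of bay_c between -0.006 and 0.006 m and z of carrier_3 in the frame of bay_c between 0.002 and 0.009 m and angle between the x axis of carrier_3 and the x axis of bay_c, either way round below 0.12 rad)) and value of joint each of strap_a, strap_b, strap_c below 0.08 rad and x of plug_1 in the frame of tray between -0.075 and 0.075 m and y of plug_1 in the frame of tray between -0.065 and 0.065 m and z of each of plug_1, plug_2 in the frame of tray below 0.02 m and angle between each of plug_1, plug_2's own z axis and vertical below 0.2 rad and x of plug_2 in the frame of tray between -0.075 and 0.075 m and y of plug_2 in the frame of tray between -0.065 and 0.065 m); the robot touches nothing.
It fails at once if the wash bottle is pushed aside (more than 30 mm) (distance of wash_bottle from where it was at the start of the episode above 0.03 m).
It fails at once if the beaker is pushed aside (more than 30 mm) (distance of beaker from where it was at the start of the episode above 0.03 m).
It fails at once if the screwdriver is pushed aside (more than 30 mm) (distance of driver from where it was at the start of the episode above 0.03 m).
Of carrier_1, carrier_2, carrier_3 only 2 to 3 are there at a start; the rules pass over those that are not, and their reading is None.
At some moment in a run one of carrier_1, carrier_2, carrier_3 may be knocked a few centimetres aside while the robot is not near it.
Once in a run the grip may slacken for a moment while it holds something.
It also fails if it takes over 208 s, if anything falls off the work surface, if the arm or the gripper's body presses on something with over 40 N, if the wrist force passes 120 N, or if a joint passes its speed limit or range.

### The arm

A 6-joint arm with a two-finger parallel gripper is mounted at the origin on the work surface. World frame = base frame: x ahead of the robot, y to its left, z up, the work surface at z = 0. Lengths are in m, angles in rad, forces in N, time in s.
With the tool pointing down it reaches from about 0.375 to 0.9 m from the base axis. Payload 3.1 kg.
Tool frame: the origin (TCP) lies at the very end of the fingers, on their centre line; the grasp point (between the pads) lies 19 mm behind it (env.pinch_z is the distance from the TCP to the grasp point, in m); z points along the fingers, y is the direction in which the jaws open and shut (so a half turn about z gives the same grasp; the last joint's range is limited). The gripper opens to 87 mm and grips with 3 to 60 N. Pads are 19 mm wide; open, the fingers measure 117 mm over their backs; the gripper's body (75 mm by 190 mm) begins 51 mm behind the grasp point.
Start: joints at [-1.484, 0.527, 1.433, -0, 1.181, -0.178], TCP at [0.164, -0.603, 0.223] pointing down, gripper open.
Joint ranges: [-3.08, 3.08], [-0.75, 2.2], [0.22, 2.44], [-1.43, 4.57], [0, 2.65], [-2.85, 2.85]. Speed limits (rad/s): [2.79, 2.79, 3.14, 3.14, 3.14, 3.14].

### API

Orientations are given as a unit quaternion [w, x, y, z].
In Python, from workcell import env, read_camera, order gives the robot as it stands.
- The arm moves only by the tool step_arm, never from a script. Its argument "moves" is a list of rows, each a list of 6 numbers: the shift along the world's x, y, z in m, then the turn, a rotation vector about the world's x, y, z in degrees. A call has 1 to 20 rows; each row is the pose to reach, as a shift and turn from the pose commanded when the call began; what a row does not reach only later rows make up. A row lasts 1/12 s, in which the tool goes at most 41.7 mm and 7.16 degrees, less where a joint would pass 70% of its speed; a pose out of reach is approached as far as the arm can. A call with a gripper value outside its range is refused whole. "claw" is the opening, from 0 (shut) to 1 (fully open), set as the call begins (left out, the last holds). The fingers move at their own pace and stop on an object; the grip force is fixed at half the most. Time passes only in rows, so rows that repeat a pose let the fingers close. It gives the time, the measured TCP pose, the force and the opening at its end, in the units of the state.
- env.state(): the state, without advancing time (a new reading comes with each control period).
- read_camera(name): name is "scene" or "side" or "wrist"; returns a dict with "img" (400x640x3 uint8, red, green, blue), "fovy" (degrees; the focal length in pixels is half the picture's height over the tangent of half this angle, whatever the lens; pixels are square), "cx", "cy" (the principal point, pixels), "T" (4x4, takes a point from camera to world coordinates); the wrist camera has in their place "mount" (4x4, takes a point from camera to tool coordinates, whose origin is the TCP and whose axes are the flange's). Camera axes: x right, y up, looking along -z (the intrinsics and any distortion apply to the point x, -y, -z); pixel columns grow to the right and rows downward; lengths in m; the calibration is good to about 2 mm. A picture is of the moment at which its call begins: read the wrist's pose just before it. There is no depth.
- order.job_done(): hands the job in, once; it reports no verdict.
The state is a dict: "t": time; "joints": joint angles; "joint_vel": joint speeds; "effort": joint torques, N m; "eef_pos": TCP position; "tool_rot": TCP orientation; "wrist_force": force on the tool from outside, world axes, zero at the start; "ft_torque": the same for the moment, N m; "width": finger opening in m.
Only numpy, scipy, OpenCV 4.12 (cv2) and the standard library are available. Lean on these libraries where they do the work, as an engineer would, in place of code of your own. Each camera call takes 0.05 s, during which the arm holds its last target.

## Working session

There is one attempt and no reset: what is moved stays moved. The work goes in short steps, Python scripts to look and compute and a tool call to move; the robot and the scene stay as the last step left them, time stands still between calls to the robot, and variables do not carry over. Pictures are saved under pics/ and viewed, and the job is handed in when it is done.

Besides the shell and the picture viewer there is one more tool, called after "Call:" as name(argument=value, ...), one argument or row to a line, values as JSON. step_arm: Moves the arm, as the interface text tells. Its arguments: {"type":"object","properties":{"moves":{"type":"array"},"claw":{"type":"number"}},"required":["moves"]}

```bash
ls -la; mkdir -p pics
python3 - <<'E'
from workcell import env, read_camera, order
import cv2, numpy as np
print(env.state(), env.pinch_z)
for n in ["scene","side","wrist"]:
    c=read_camera(n); cv2.imwrite(f"pics/{n}0.png",c["img"][:,:,::-1]); print(n,{k:v for k,v in c.items() if k!="img"})
E
```

```text
total 12
drwxr-xr-x  3 agent agent 4096 Dec  7 16:41 .
drwxr-xr-x 23 root  root  4096 Dec  7 16:41 ..
drwxr-xr-x  2 agent agent 4096 Dec  7 16:41 pics
{'t': 0.0, 'joints': array([-1.48349151e+00,  5.28482420e-01,  1.43392663e+00, -4.11070597e-05,
        1.18136606e+00, -1.78506176e-01]), 'joint_vel': array([-0.00020047,  0.00064611, -0.00012274,  0.00192348, -0.00038912,
       -0.00102745]), 'effort': array([-6.30004033e-04, -4.40043712e+01, -1.76593530e+01,  6.32363674e-02,
        5.82431629e-02, -1.59167607e-04]), 'eef_pos': array([ 0.16413007, -0.60229608,  0.2215539 ]), 'tool_rot': array([-1.09095825e-03,  9.91179430e-01,  1.32522246e-01,  3.07571040e-05]), 'wrist_force': array([ 0.33292231,  0.05386364, -0.24448761]), 'ft_torque': array([-0.03927441,  0.02124861,  0.01975452]), 'width': 0.08693105578265349} 0.0187
scene {'fovy': 52.51034810975209, 'cx': 322.5870705185003, 'cy': 195.40713528095586, 'T': array([[ 0.69887665, -0.46845048,  0.54048643,  1.14133058],
       [ 0.71521341,  0.46449565, -0.52221985, -0.51002195],
       [-0.00641946,  0.7515304 ,  0.65966723,  0.81310061],
       [ 0.        ,  0.        ,  0.        ,  1.        ]])}
side {'fovy': 53.59042944775221, 'cx': 321.3259148655178, 'cy': 198.81589755940632, 'T': array([[-0.88345475,  0.35588611, -0.30471755,  0.14882142],
       [-0.46835004, -0.68817125,  0.55413769,  0.71258381],
       [-0.01248795,  0.63227005,  0.77464743,  0.9167823 ],
       [ 0.        ,  0.        ,  0.        ,  1.        ]])}
wrist {'fovy': 71.77434143763811, 'cx': 320.09453187266354, 'cy': 200.60426612018793, 'mount': array([[ 3.70492794e-04,  9.58979111e-01,  2.83476501e-01,
         7.80749755e-02],
       [ 9.99998693e-01,  9.08924738e-05, -1.61444173e-03,
        -6.87052156e-04],
       [-1.57398178e-03,  2.83476729e-01, -9.58977824e-01,
        -1.62566561e-01],
       [ 0.00000000e+00,  0.00000000e+00,  0.00000000e+00,
         1.00000000e+00]])}
```

View pics/scene0.png

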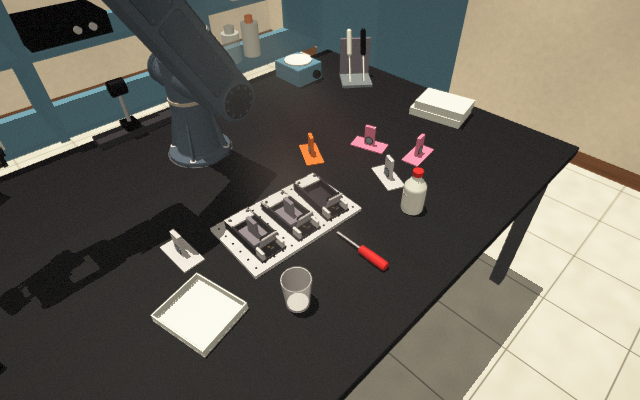

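View pics/side0.png

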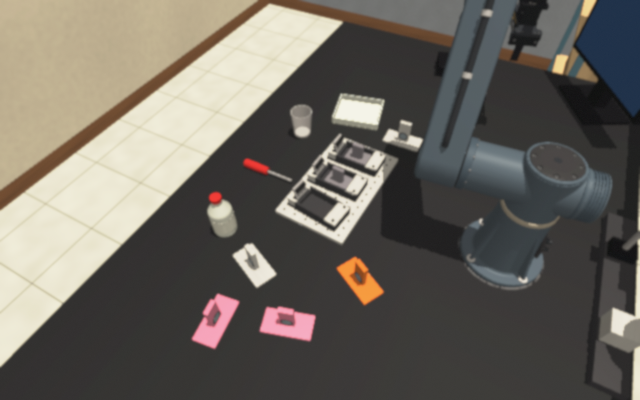

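View pics/wrist0.png

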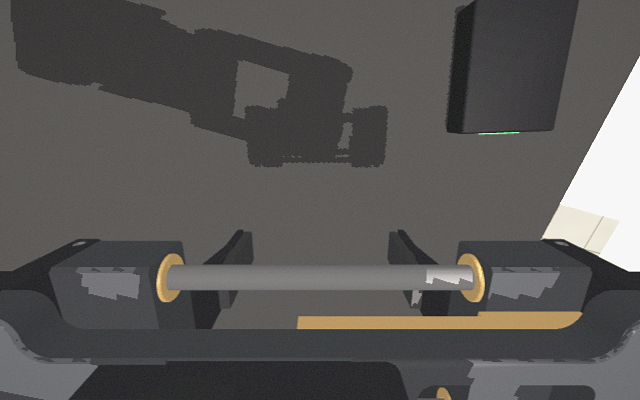

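```bash
cat > h.py <<'E'
import numpy as np, cv2
from scipy.spatial.transform import Rotation as R
from workcell import env, read_camera, order
def K(c):
    f=c["img"].shape[0]/2/np.tan(np.radians(c["fovy"])/2); return f,c["cx"],c["cy"]
def toolT(s=None):
    s=s or env.state(); q=s["tool_rot"]; T=np.eye(4); T[:3,:3]=R.from_quat([q[1],q[2],q[3],q[0]]).as_matrix(); T[:3,3]=s["eef_pos"]; return T
def cam(n):
    s=env.state() if n=="wrist" else None
    c=read_camera(n)
    if n=="wrist": c["T"]=toolT(s)@c["mount"]
    return c
def ray(c,u,v):
    f,cx,cy=K(c); d=np.array([(u-cx)/f,-(v-cy)/f,-1.]); return c["T"][:3,3],c["T"][:3,:3]@d
def onz(c,u,v,z):
    o,d=ray(c,u,v); return o+d*(z-o[2])/d[2]
def proj(c,P):
    f,cx,cy=K(c); P=np.atleast_2d(P); p=(P-c["T"][:3,3])@c["T"][:3,:3]
    return np.stack([cx+f*p[:,0]/-p[:,2],cy-f*p[:,1]/-p[:,2]],1)
def save(n,c,crop=None,k=1):
    im=c["img"][:,:,::-1]
    if crop: x0,y0,x1,y1=crop; im=im[y0:y1,x0:x1]
    if k!=1: im=cv2.resize(im,None,fx=k,fy=k,interpolation=cv2.INTER_CUBIC)
    cv2.imwrite(f"pics/{n}.png",im)
E
python3 - <<'E'
from h import *
c=cam("scene")
save("s1",c,(140,160,380,360),3.3)
save("s1b",c,(290,100,450,220),5)
for n,u,v,z in [("tray c",200,314,0),("carrL",182,255,0),("carrR",388,178,0),("bottle",413,210,0),("beaker",297,305,0),("orange",312,157,0),("pink1",369,146,0),("pink2",418,156,0),("driver",375,257,0.01),("drtip",338,234,0.005),("bb1",214,232,.012),("bb2",318,175,.012),("bb3",360,208,.012),("bb4",258,271,.012)]:
    print(n,onz(c,u,v,z).round(3))
E
```

```text
tray c [ 0.572 -0.352  0.   ]
carrL [ 0.385 -0.292  0.   ]
carrR [ 0.562  0.341 -0.   ]
bottle [0.707 0.276 0.   ]
beaker [ 0.71  -0.179  0.   ]
orange [0.308 0.247 0.   ]
pink1 [0.401 0.434 0.   ]
pink2 [0.559 0.507 0.   ]
driver [0.748 0.054 0.01 ]
drtip [0.623 0.048 0.005]
bb1 [ 0.385 -0.191  0.012]
bb2 [0.404 0.183 0.012]
bb3 [0.601 0.162 0.012]
bb4 [ 0.575 -0.187  0.012]
```

View pics/s1.png

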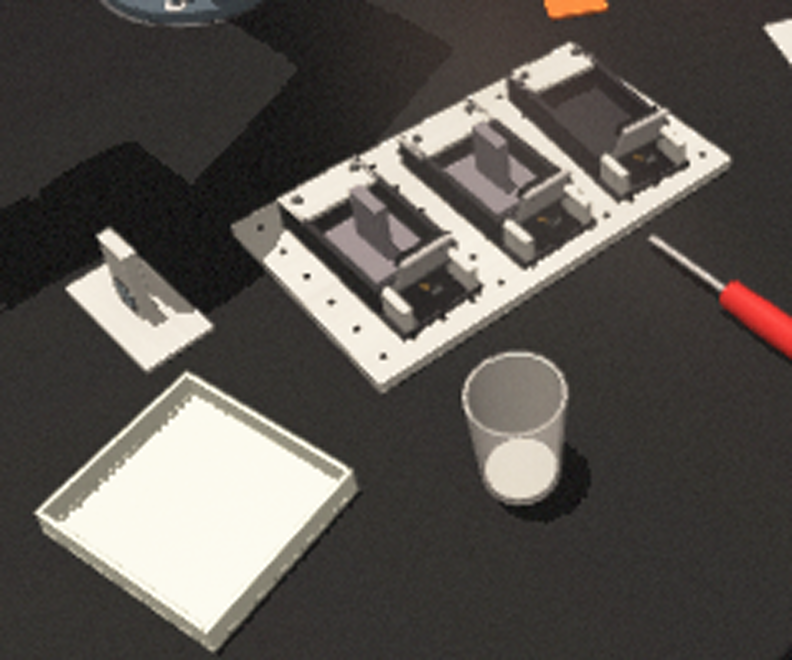

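View pics/s1b.png

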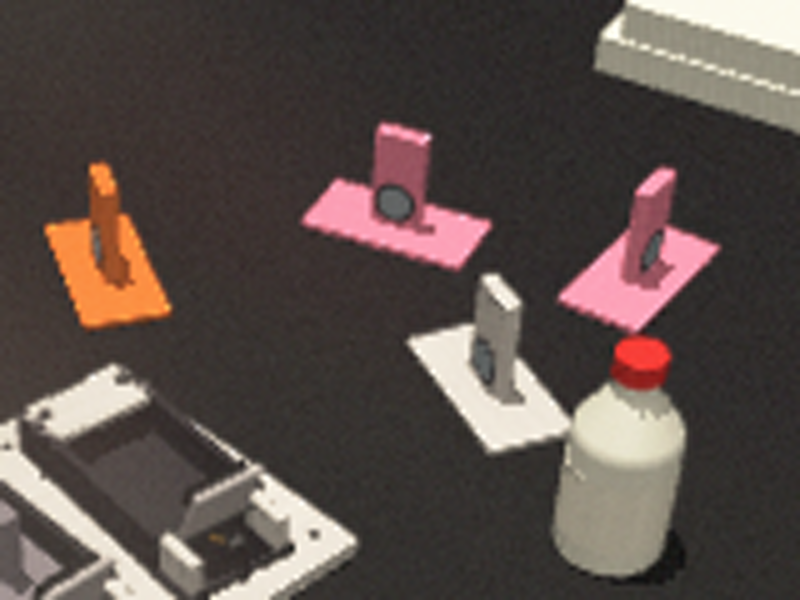

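Call:
step_arm(
  moves=[
    [0.27,0.56,0.14,0,0,-18.5],
    [0.27,0.56,0.14,0,0,-18.5],
    [0.27,0.56,0.14,0,0,-18.5],
    [0.27,0.56,0.14,0,0,-18.5],
    [0.27,0.56,0.14,0,0,-18.5],
    [0.27,0.56,0.14,0,0,-18.5],
    [0.27,0.56,0.14,0,0,-18.5],
    [0.27,0.56,0.14,0,0,-18.5],
    [0.27,0.56,0.14,0,0,-18.5],
    [0.27,0.56,0.14,0,0,-18.5],
    [0.27,0.56,0.14,0,0,-18.5],
    [0.27,0.56,0.14,0,0,-18.5],
    [0.27,0.56,0.14,0,0,-18.5],
    [0.27,0.56,0.14,0,0,-18.5],
    [0.27,0.56,0.14,0,0,-18.5],
    [0.27,0.56,0.14,0,0,-18.5],
    [0.27,0.56,0.14,0,0,-18.5],
    [0.27,0.56,0.14,0,0,-18.5],
    [0.27,0.56,0.14,0,0,-18.5],
  ],
)

```text
t: 1.78
eef_pos: [0.4335, -0.0436, 0.362]
tool_rot: [0.0, 1.0, -0.029, -0.001]
wrist_force: [0.2, -0.3, -0.2]
width: 0.0871
```

Run:
```python
from h import *
import pickle
c=cam("wrist"); pickle.dump(c,open("w1.pkl","wb")); save("w1",c)
save("w1L",c,(320,0,640,240),2.5);save("w1R",c,(0,0,320,240),2.5)
s=env.state();print(s["t"],s["eef_pos"],R.from_matrix(toolT()[:3,:3]@np.diag([1,-1,-1])).as_rotvec(True),s["joints"])
```

```text
1.8333 [ 0.43347578 -0.04394325  0.36201995] [-0.00576677  0.08085517 -3.36185849] [-3.58233177e-01  1.04809348e-01  1.67110803e+00 -5.62632130e-04
  1.36697816e+00  1.27135290e+00]
```

View pics/w1.png

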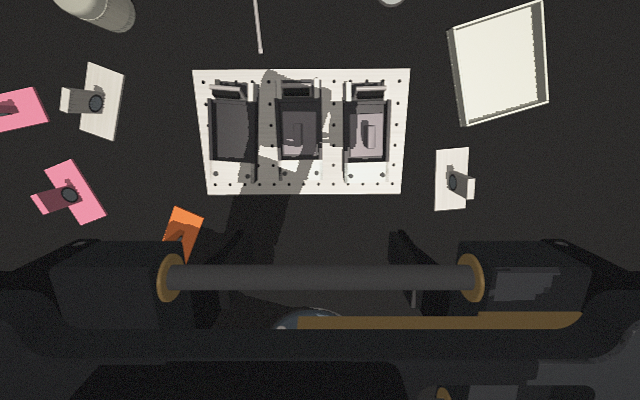

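View pics/w1L.png

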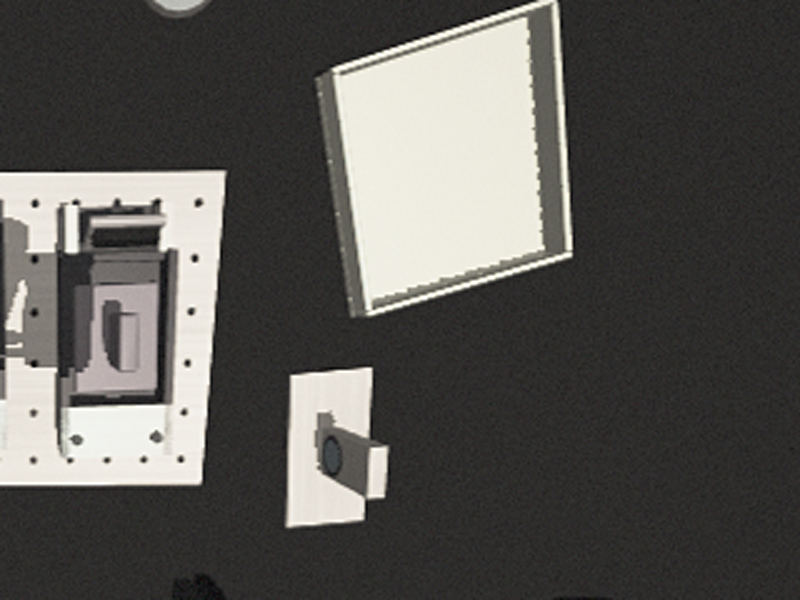

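View pics/w1R.png

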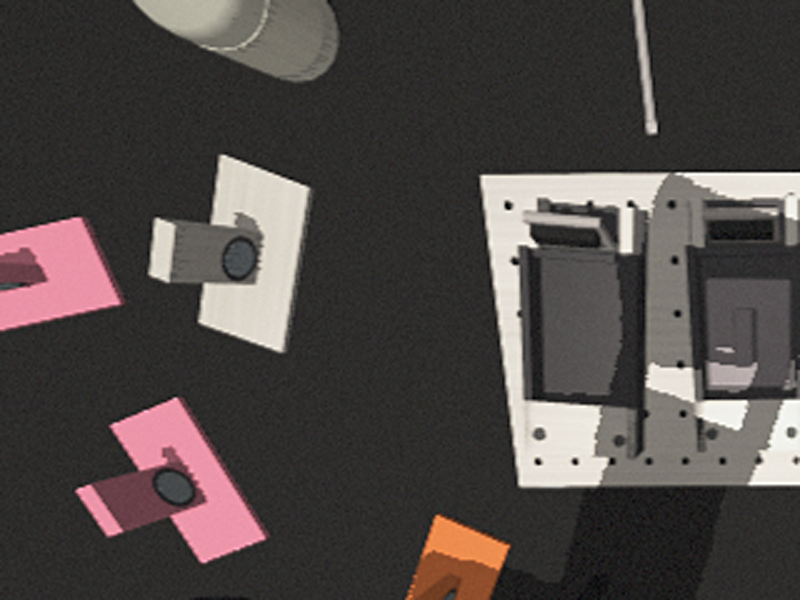

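Run:
```python
from h import *
import pickle
c=pickle.load(open("w1.pkl","rb"))
def quad(name,pts,z,off=(0,0),k=1):
    P=np.array([onz(c,off[0]+u/k,off[1]+v/k,z)[:2] for u,v in pts]); e=np.linalg.norm(np.roll(P,-1,0)-P,axis=1)
    ctr=P.mean(0); d1=(P[0]+P[1]-P[2]-P[3])/2
    print(name,ctr.round(4),"sides",e.round(4),"yaw of 3->0",np.degrees(np.arctan2(d1[1],d1[0])).round(2)); return P
print(quad("board",[(193,70),(410,68.5),(401,194),(208,194.7)],.012).round(4))
quad("cL",[(290,376),(372,368),(364,521),(287,527)],.006,(320,0),2.5)
quad("cR",[(220,155),(310,187),(285,352),(198,322)],.006,(0,0),2.5)
quad("tray",[(333,70),(556,0),(572,254),(367,316)],.025,(320,0),2.5)
# blade tops
quad("cLblade",[(368,445),(387,445),(384,498),(366,500)],.078,(320,0),2.5)
quad("cRblade",[(155,217),(176,221),(169,283),(148,277)],.078,(0,0),2.5)
# plug handle tops z=.012+.006+.06
quad("plugR",[(120,313),(138,313),(138,371),(120,371)],.078,(320,0),2.5)
quad("plugM",[(735,307),(756,307),(757,365),(736,365)],.078,(0,0),2.5)
# lip plates: z=.012+.031
```

```text
board [ 0.4837 -0.0159] sides [0.3678 0.2203 0.3707 0.2191] yaw of 3->0 -2.85
[[ 0.6027  0.1623]
 [ 0.5841 -0.205 ]
 [ 0.364  -0.1955]
 [ 0.3839  0.1746]]
cL [ 0.3842 -0.2927] sides [0.0604 0.1198 0.0605 0.1189] yaw of 3->0 2.41
cR [0.5605 0.3365] sides [0.0605 0.1186 0.0623 0.1178] yaw of 3->0 -23.81
tray [ 0.5766 -0.3534] sides [0.1388 0.1554 0.14   0.1577] yaw of 3->0 13.33
cLblade [ 0.3851 -0.2918] sides [0.0125 0.0366 0.012  0.038 ] yaw of 3->0 2.99
cRblade [0.5608 0.3373] sides [0.0122 0.038  0.0125 0.0367] yaw of 3->0 -24.27
plugR [ 0.4792 -0.1277] sides [0.0112 0.0358 0.0115 0.0358] yaw of 3->0 -0.24
plugM [ 0.4895 -0.0127] sides [0.0131 0.0355 0.0134 0.0355] yaw of 3->0 -3.54
```

```bash
cat > ov.py <<'E'
from h import *
import pickle,sys
def bayT(x,y,yaw):
    T=np.eye(4);T[:3,:3]=R.from_euler('z',yaw,degrees=True).as_matrix();T[:3,3]=[x,y,.012];return T
def lines():
    L=[]
    for y in(-33,33): L.append([(-63,y,6),(63,y,6)]);L.append([(-63,y,31),(63,y,31)])
    L+= [[(63,-33,6),(63,33,6)],[(-33,-33,31),(-33,33,31)],[(63,-33,21),(63,33,21)]]
    for y in (-39,39): L.append([(-84,y,31),(84,y,31)]); 
    for x in (-84,84): L.append([(x,-39,0),(x,39,0)])
    for y in (-23,23): L.append([(72,y,24),(72-40*np.cos(1.9),y,24+40*np.sin(1.9))])
    return [np.array(l)/1000 for l in L]
def draw(c,bays,k,crop,name):
    im=cv2.resize(c["img"][:,:,::-1],None,fx=k,fy=k,interpolation=cv2.INTER_CUBIC)
    for b in bays:
        T=bayT(*b)
        for l in lines():
            p=proj(c,l@T[:3,:3].T+T[:3,3]); p=((p+.5)*k-.5).round().astype(int)
            cv2.line(im,tuple(p[0]),tuple(p[1]),(0,255,0),1)
    x0,y0,x1,y1=crop; cv2.imwrite(f"pics/{name}.png",im[int(y0*k):int(y1*k),int(x0*k):int(x1*k)])
E
python3 - <<'E'
from ov import *
c=pickle.load(open("w1.pkl","rb"))
yaw=-2.9; ex=R.from_euler('z',yaw,degrees=True).apply([1,0,0]);ey=R.from_euler('z',yaw,degrees=True).apply([0,1,0])
m=np.array([.4837,-.0159,0])-.004*ex
print(m)
draw(c,[(*(m+k*.115*ey)[:2],yaw) for k in(-1,0,1)],3.4,(190,60,415,200),"ov1")
E
```

```text
[ 0.47970512 -0.01569763  0.        ]
```

View pics/ov1.png

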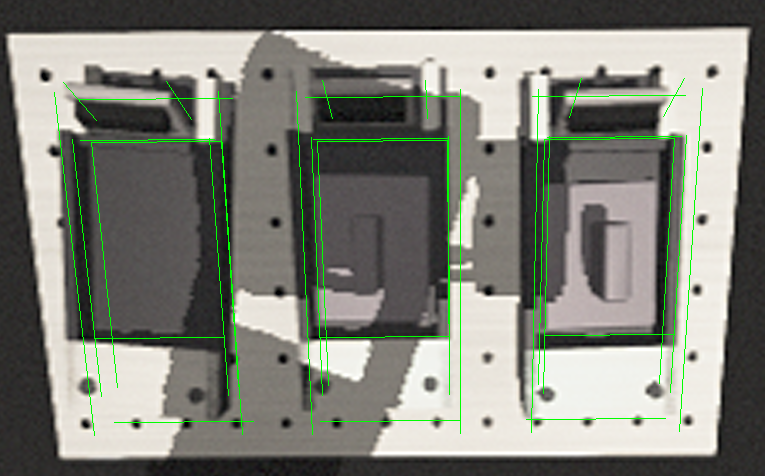

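Call:
step_arm(
  moves=[
    [-0.03,-0.05,-0.14,0,0,0],
    [-0.03,-0.05,-0.14,0,0,0],
    [-0.03,-0.05,-0.14,0,0,0],
    [-0.03,-0.05,-0.14,0,0,0],
    [-0.03,-0.05,-0.14,0,0,0],
    [-0.03,-0.05,-0.14,0,0,0],
    [-0.03,-0.05,-0.14,0,0,0],
  ],
)

```text
t: 2.42
eef_pos: [0.4053, -0.0941, 0.2237]
tool_rot: [0.0, 1.0, -0.029, 0.001]
wrist_force: [1.0, 0.5, 0.3]
width: 0.0872
```

Run:
```python
from h import *
import pickle
c=cam("wrist"); pickle.dump(c,open("w2.pkl","wb"))
s=env.state();print(s["t"],s["eef_pos"])
c["img"]=(255*(c["img"]/255.)**.5).astype(np.uint8)
save("w2",c);save("w2L",c,(140,20,400,215),3);save("w2R",c,(310,20,570,215),3)
```

```text
2.4667 [ 0.40574039 -0.09396132  0.22415835]
```

View pics/w2.png

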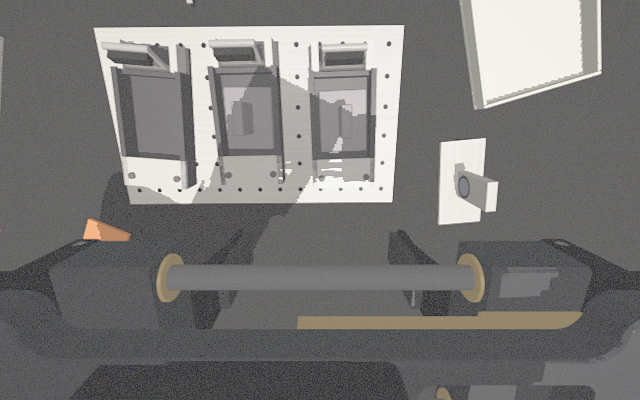

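View pics/w2R.png

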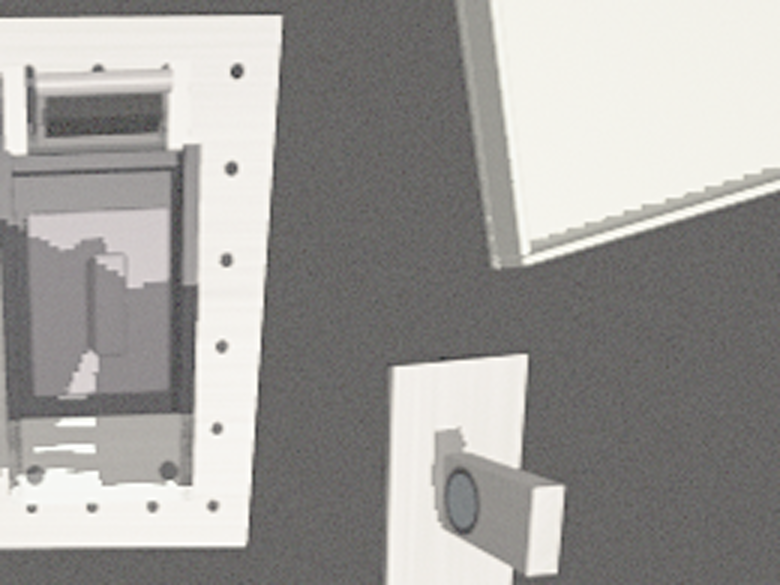

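```bash
cat > go.py <<'E'
from ov import *
c=pickle.load(open("w2.pkl","rb"));c["img"]=(255*(c["img"]/255.)**.5).astype(np.uint8)
import sys
yaw,mx,my,p=map(float,sys.argv[1:5])
r=R.from_euler('z',yaw,degrees=True);ey=r.apply([0,1,0]);m=np.array([mx,my,0])
B=[(*(m+k*p*ey)[:2],yaw) for k in(-1,0,1)];print(np.round(B,4))
draw(c,B,4.2,(300,20,410,210),"ovR");draw(c,B,4.2,(190,20,300,210),"ovM");draw(c,B,4.2,(90,20,200,210),"ovL")
a=[cv2.imread(f"pics/ov{x}.png") for x in "LMR"]
im=np.hstack(a);im=im[:, :];print(im.shape);cv2.imwrite("pics/%s.png"%sys.argv[5],cv2.resize(im,(800,int(im.shape[0]*800/im.shape[1]))))
E
python3 go.py -2.9 .4797 -.0140 .112 ov2
```

```text
[[ 0.474  -0.1259 -2.9   ]
 [ 0.4797 -0.014  -2.9   ]
 [ 0.4854  0.0979 -2.9   ]]
(798, 1386, 3)
```

View pics/ovR.png

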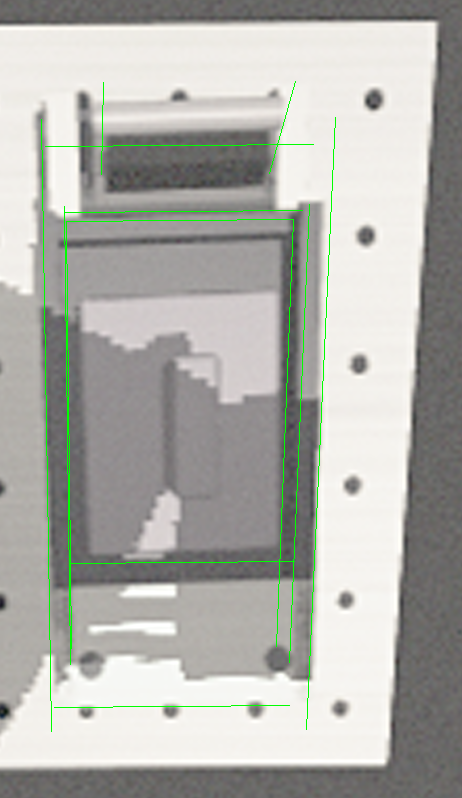

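View pics/ovL.png

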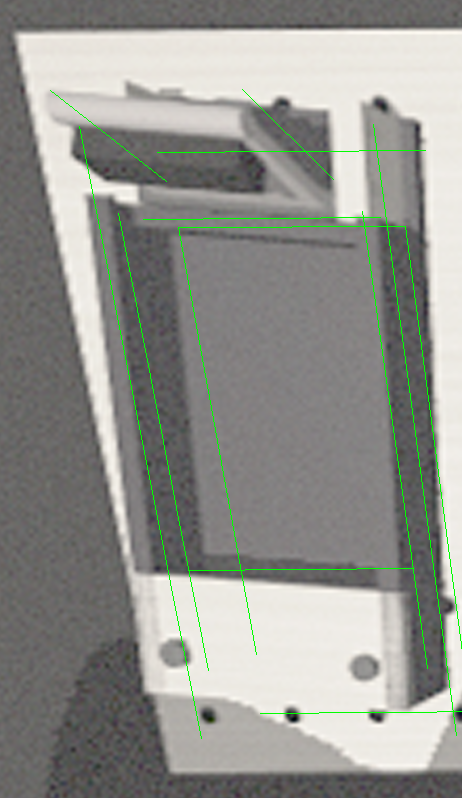

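View pics/ovM.png

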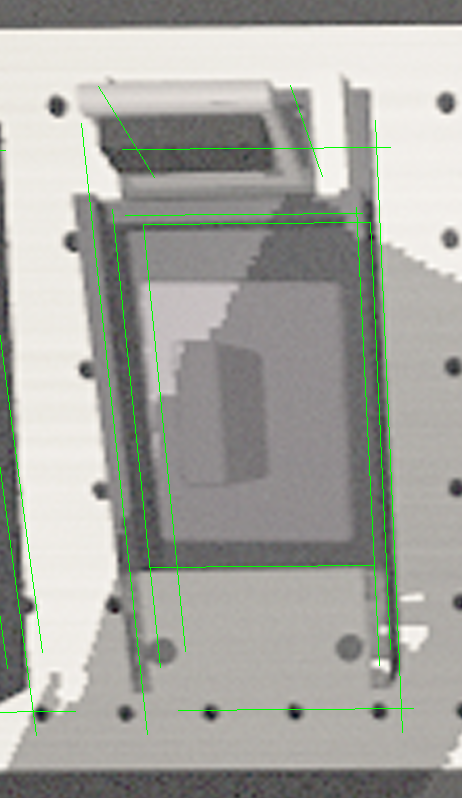

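```bash
cat > fit.py <<'E'
from ov import *
from scipy.optimize import least_squares
c=pickle.load(open("w2.pkl","rb"));k=4.2
D={"R":((300,20),(.4685,-.126),[(65,587,0,-33,31),(300,578,0,-33,31),(65,243,0,63,6),(280,238,0,63,6),(321,215,1,-39,31),(313,560,1,-39,31),(36,215,1,39,31),(55,600,1,39,31)]),
"L":((90,20),(.48,.098),[(150,573,0,-33,31),(383,590,0,-33,31),(185,232,0,63,6),(350,246,0,63,6),(88,197,1,39,31),(135,573,1,39,31),(108,197,1,33,31),(155,573,1,33,31),(383,592,1,-33,31),(409,592,1,-39,31)]),
"M":((190,20),(.477,-.014),[(135,572,0,-33,31),(372,566,0,-33,31),(135,233,0,63,6),(350,228,0,63,6),(75,197,1,39,31),(120,570,1,39,31),(98,200,1,33,31),(140,570,1,33,31),(368,570,1,-33,31),(390,570,1,-39,31)])}
B=[]
for n,(o,x0,pts) in D.items():
    W=[onz(c,o[0]+(u+.5)/k-.5,o[1]+(v+.5)/k-.5,.012+z/1000)[:2] for u,v,_,_,z in pts]
    def res(p):
        r=R.from_euler('z',-p[2],degrees=True).as_matrix()[:2,:2]
        return [((r@(w-p[:2]))[a]*1000-val) for w,(u,v,a,val,z) in zip(W,pts)]
    s=least_squares(res,[*x0,-3.],x_scale=[.01,.01,1],loss='soft_l1'); print(n,s.x.round(4),np.round(res(s.x),1)); B.append(tuple(s.x))
pickle.dump(B,open("bays.pkl","wb"))
c["img"]=(255*(c["img"]/255.)**.5).astype(np.uint8)
draw(c,B,2.5,(90,20,410,210),"fit")
E
python3 fit.py
```

```text
R [ 0.4684 -0.1253 -1.3576] [-0.3 -0.1  0.7 -0.2  0.5  0.8 -0.3 -1. ]
L [ 0.482   0.105  -7.4122] [-0.  -0.2  0.3 -0.1 -0.2  0.3  0.4  0.4  0.  -1.6]
M [ 0.4784 -0.0112 -2.0636] [ 0.4  0.5 -0.4 -0.5  0.   0.5 -0.1  0.6 -0.3 -0.8]
```

View pics/fit.png

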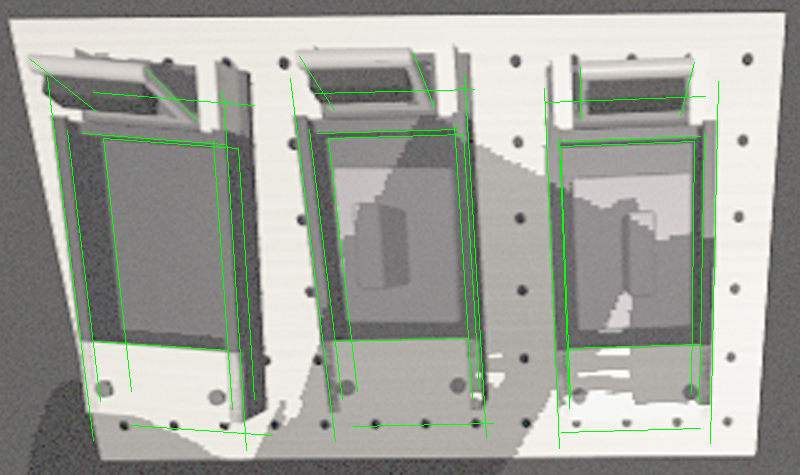

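Call:
step_arm(
  claw=0.6,
  moves=[
    [0.037,-0.017,0,0,0,2.4],
    [0.074,-0.034,-0.02,0,0,2.4],
    [0.074,-0.034,-0.06,0,0,2.4],
    [0.074,-0.034,-0.1,0,0,2.4],
    [0.074,-0.034,-0.14,0,0,2.4],
    [0.074,-0.034,-0.176,0,0,2.4],
    [0.074,-0.034,-0.176,0,0,2.4],
    [0.074,-0.034,-0.176,0,0,2.4],
  ],
)

```text
t: 3.13
eef_pos: [0.4806, -0.1276, 0.0467]
tool_rot: [0.001, 1.0, -0.007, 0.001]
wrist_force: [0.8, -0.3, -0.1]
width: 0.0532
```

Call:
step_arm(
  claw=0,
  moves=[
    [0,0,0,0,0,0],
    [0,0,0,0,0,0],
    [0,0,0,0,0,0],
    [0,0,0,0,0,0],
    [0,0,0,0,0,0],
    [0,0,0,0,0,0],
  ],
)

```text
t: 3.63
eef_pos: [0.4783, -0.1271, 0.047]
tool_rot: [0.0, 1.0, -0.008, 0.0]
wrist_force: [0.5, 0.2, -0.3]
width: 0.02
```

Call:
step_arm(
  claw=0,
  moves=[
    [0,0,0,0,0,0],
    [0,0,0,0,0,0],
    [0,0,0,0,0,0],
    [0,0,0,0,0,0],
    [0,0,0.04,0,0,0],
    [0,0,0.08,0,0,0],
    [0.01,-0.02,0.1,0,0,2],
    [0.025,-0.058,0.1,0,0,5],
    [0.04,-0.096,0.1,0,0,8],
    [0.055,-0.134,0.1,0,0,11],
    [0.07,-0.172,0.1,0,0,14.2],
    [0.085,-0.21,0.1,0,0,14.2],
    [0.1,-0.245,0.1,0,0,14.2],
    [0.105,-0.258,0.08,0,0,14.2],
    [0.105,-0.258,0.08,0,0,14.2],
  ],
)

```text
t: 4.88
eef_pos: [0.5826, -0.3886, 0.1228]
tool_rot: [-0.0, 0.993, 0.114, -0.001]
wrist_force: [-1.5, 0.2, -1.6]
width: 0.0122
```

Run:
```python
from h import *
c=cam("scene");save("p1",c,(140,160,380,360),3.3)
s=env.state();print(s["t"],s["eef_pos"],s["width"])
```

```text
4.9333 [ 0.58156466 -0.38563216  0.1232682 ] 0.011798091211016255
```

View pics/p1.png

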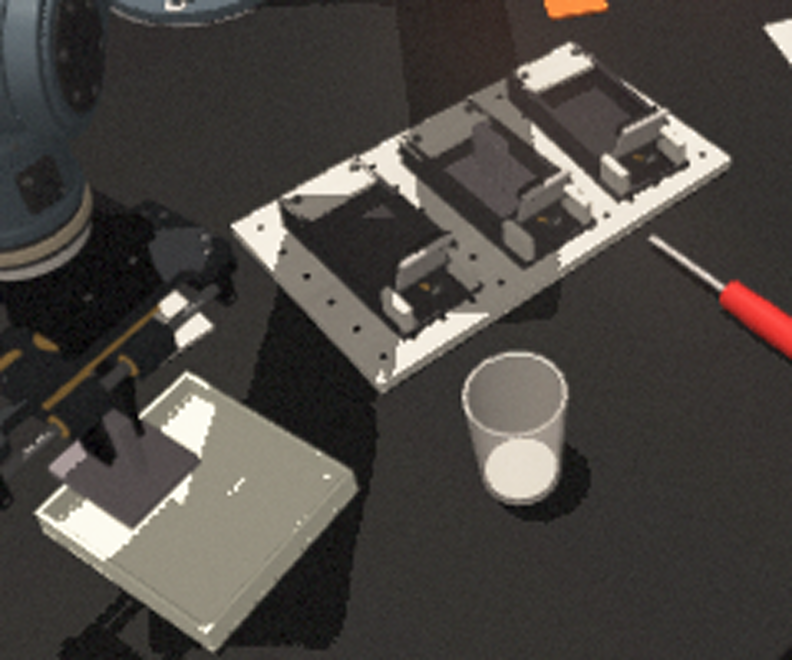

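Call:
step_arm(
  claw=0,
  moves=[
    [0.002,0,-0.04,0,0,0],
    [0.002,0,-0.075,0,0,0],
    [0.002,0,-0.089,0,0,0],
    [0.002,0,-0.089,0,0,0],
    [0.002,0,-0.089,0,0,0],
  ],
)

```text
t: 5.35
eef_pos: [0.5851, -0.3839, 0.0376]
tool_rot: [-0.001, 0.993, 0.116, -0.0]
wrist_force: [-0.1, 0.1, -0.8]
width: 0.012
```

Call:
step_arm(
  claw=0.45,
  moves=[
    [0,0,-0.001,0,0,0],
    [0,0,-0.001,0,0,0],
    [0,0,-0.001,0,0,0],
    [0,0,-0.001,0,0,0],
  ],
)

```text
t: 5.68
eef_pos: [0.5858, -0.3855, 0.0381]
tool_rot: [0.001, 0.993, 0.116, 0.001]
wrist_force: [0.1, -0.3, 0.6]
width: 0.0308
```

Call:
step_arm(
  claw=0.5,
  moves=[
    [0,0,0.04,0,0,0],
    [0,0,0.08,0,0,0],
    [-0.01,0.037,0.09,0,0,-5],
    [-0.02,0.075,0.09,0,0,-8],
    [-0.03,0.113,0.09,0,0,-12],
    [-0.04,0.151,0.09,0,0,-15.8],
    [-0.05,0.19,0.09,0,0,-15.8],
    [-0.06,0.228,0.09,0,0,-15.8],
    [-0.07,0.266,0.09,0,0,-15.8],
    [-0.08,0.304,0.09,0,0,-15.8],
    [-0.09,0.342,0.09,0,0,-15.8],
    [-0.096,0.372,0.085,0,0,-15.8],
    [-0.096,0.372,0.06,0,0,-15.8],
    [-0.096,0.372,0.03,0,0,-15.8],
    [-0.096,0.372,0.01,0,0,-15.8],
    [-0.096,0.372,0.01,0,0,-15.8],
    [-0.096,0.372,0.01,0,0,-15.8],
  ],
)

```text
t: 7.1
eef_pos: [0.489, -0.0129, 0.0464]
tool_rot: [-0.0, 1.0, -0.022, -0.001]
wrist_force: [0.1, 0.5, 0.8]
width: 0.0435
```

Call:
step_arm(
  claw=0,
  moves=[
    [0,0,0,0,0,0],
    [0,0,0,0,0,0],
    [0,0,0,0,0,0],
    [0,0,0,0,0,0],
    [0,0,0,0,0,0],
    [0,0,0,0,0,0],
    [0,0,0,0,0,0],
    [0,0,0,0,0,0],
  ],
)

```text
t: 7.77
eef_pos: [0.4894, -0.0131, 0.047]
tool_rot: [0.0, 1.0, -0.022, 0.0]
wrist_force: [0.1, 1.1, 5.4]
width: 0.0117
```

Call:
step_arm(
  claw=0,
  moves=[
    [0,0,0.04,0,0,0],
    [0,0,0.08,0,0,0],
    [0,-0.01,0.1,0,0,2],
    [0.01,-0.048,0.1,0,0,5],
    [0.02,-0.086,0.1,0,0,8],
    [0.03,-0.124,0.1,0,0,11],
    [0.04,-0.162,0.1,0,0,14],
    [0.05,-0.2,0.1,0,0,15.8],
    [0.06,-0.238,0.1,0,0,15.8],
    [0.07,-0.276,0.1,0,0,15.8],
    [0.08,-0.308,0.09,0,0,15.8],
    [0.08,-0.308,0.06,0,0,15.8],
    [0.08,-0.308,0.02,0,0,15.8],
    [0.08,-0.308,-0.009,0,0,15.8],
    [0.08,-0.308,-0.009,0,0,15.8],
    [0.08,-0.308,-0.009,0,0,15.8],
  ],
)

```text
t: 9.1
eef_pos: [0.568, -0.3202, 0.0357]
tool_rot: [-0.002, 0.993, 0.116, -0.002]
wrist_force: [1.3, 0.2, -1.6]
width: 0.0119
```

Run:
```python
from h import *
c=cam("scene");save("p2",c,(140,200,300,360),4)
s=env.state();print(s["t"],s["eef_pos"],s["width"],s["wrist_force"])
```

```text
9.15 [ 0.56878447 -0.32059212  0.03721788] 0.011858294131339294 [ 0.18747203 -0.07743547 -0.41087766]
```

View pics/p2.png

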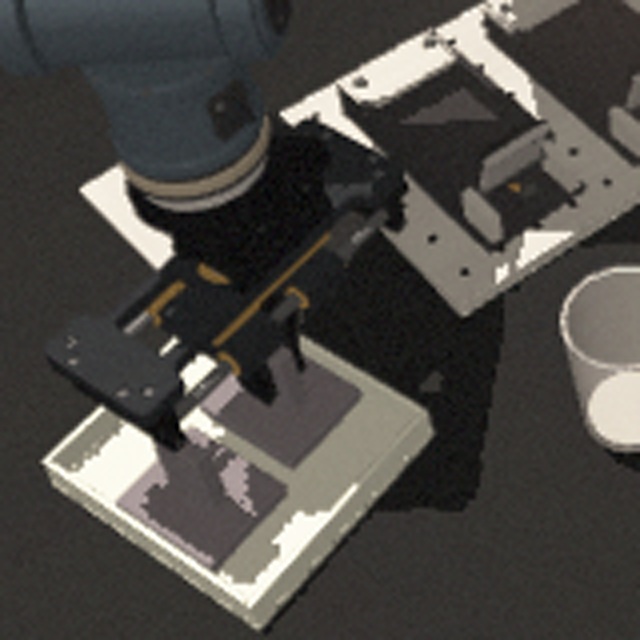

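Call:
step_arm(
  claw=0.45,
  moves=[
    [0,0,-0.002,0,0,0],
    [0,0,-0.002,0,0,0],
    [0,0,-0.002,0,0,0],
    [0,0,-0.002,0,0,0],
    [0,0,-0.002,0,0,0],
    [0,0,0.035,0,0,0],
    [0,0,0.075,0,0,0],
    [-0.02,0.01,0.11,0,0,-4],
    [-0.06,0.01,0.11,0,0,-10],
    [-0.1,0.01,0.12,0,0,-13],
    [-0.14,0.02,0.14,0,0,-13],
    [-0.18,0.03,0.17,0,0,-13],
    [-0.22,0.03,0.2,0,0,-13],
    [-0.22,0.03,0.2,0,0,-13],
    [-0.22,0.03,0.2,0,0,-13],
  ],
)

```text
t: 10.4
eef_pos: [0.3471, -0.291, 0.2405]
tool_rot: [0.002, 1.0, 0.002, 0.001]
wrist_force: [0.3, -0.7, -0.5]
width: 0.0395
```

Run:
```python
from h import *
import pickle
c=cam("wrist"); pickle.dump(c,open("w3.pkl","wb"))
s=env.state();print(s["t"],s["eef_pos"],R.from_matrix(toolT()[:3,:3]@np.diag([1,-1,-1])).as_rotvec(True))
save("w3",c)
c=cam("scene");save("s3",c,(140,100,460,360),2.5)
```

```text
10.45 [ 0.34866497 -0.29154211  0.23940883] [-0.19695309 -0.1550155   0.19405726]
```

View pics/w3.png

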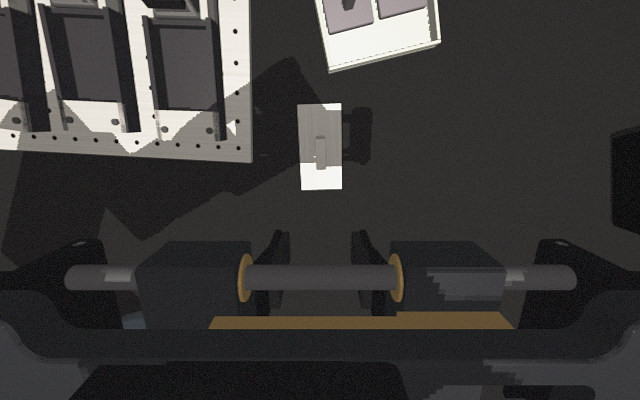

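View pics/s3.png

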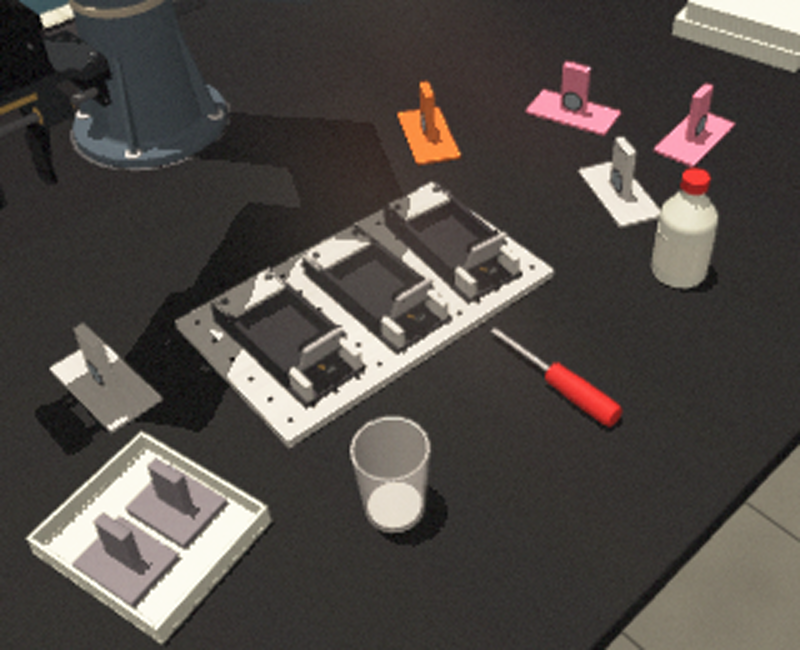

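Run:
```python
from h import *
import pickle
c=pickle.load(open("w3.pkl","rb"))
def quad(name,pts,z):
    P=np.array([onz(c,u,v,z)[:2] for u,v in pts]); e=np.linalg.norm(np.roll(P,-1,0)-P,axis=1)
    d1=(P[0]+P[1]-P[2]-P[3])/2
    print(name,P.mean(0).round(4),"sides",e.round(4),np.degrees(np.arctan2(d1[1],d1[0])).round(2))
quad("cL",[(298,104.5),(341.5,103),(342,188.5),(301.5,190)],.006)
save("w3z",c,(280,90,380,200),5)
```

```text
cL [ 0.3855 -0.2927] sides [0.0591 0.1195 0.06   0.1197] 1.62
```

View pics/w3z.png

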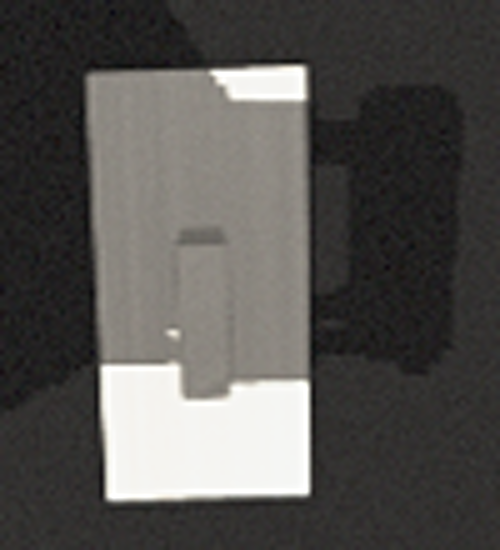

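Call:
step_arm(
  claw=0.5,
  moves=[
    [0.0365,-0.001,-0.02,0,0,1.8],
    [0.0365,-0.001,-0.06,0,0,1.8],
    [0.0365,-0.001,-0.1,0,0,1.8],
    [0.0365,-0.001,-0.14,0,0,1.8],
    [0.0365,-0.001,-0.175,0,0,1.8],
    [0.0365,-0.001,-0.199,0,0,1.8],
    [0.0365,-0.001,-0.199,0,0,1.8],
    [0.0365,-0.001,-0.199,0,0,1.8],
  ],
)

```text
t: 11.17
eef_pos: [0.3858, -0.291, 0.0365]
tool_rot: [-0.002, 1.0, 0.019, -0.001]
wrist_force: [0.9, -0.2, 0.7]
width: 0.0432
```

Call:
step_arm(
  claw=0,
  moves=[
    [0,0,0,0,0,0],
    [0,0,0,0,0,0],
    [0,0,0,0,0,0],
    [0,0,0,0,0,0],
    [0,0,0,0,0,0],
    [0,0,0,0,0,0],
    [0,0,0,0,0,0],
    [0,0,0,0,0,0],
    [0,0,0,0,0,0],
  ],
)

```text
t: 11.92
eef_pos: [0.3859, -0.2923, 0.0394]
tool_rot: [0.0, 1.0, 0.018, 0.0]
wrist_force: [-0.7, 0.4, 6.1]
width: 0.0119
```

Call:
step_arm(
  claw=0.4,
  moves=[
    [0,0,0,0,0,0],
    [0,0,0,0,0,0],
    [0,0,0,0,0,0],
    [-0.0024,0,0.001,0,7,0],
    [-0.0048,0,0.002,0,15,0],
    [-0.0048,0,0.002,0,15,0],
    [-0.0048,0,0.002,0,15,0],
    [-0.0048,0,0.002,0,15,0],
  ],
)

```text
t: 12.58
eef_pos: [0.3804, -0.2911, 0.04]
tool_rot: [-0.003, 0.991, 0.019, -0.13]
wrist_force: [0.4, 1.1, 1.3]
width: 0.0349
```

Call:
step_arm(
  claw=0,
  moves=[
    [0,0,0,0,0,0],
    [0,0,0,0,0,0],
    [0,0,0,0,0,0],
    [0,0,0,0,0,0],
    [0,0,0,0,0,0],
    [0,0,0,0,0,0],
    [0,0,0,0,0,0],
    [0,0,0,0,0,0],
  ],
)

```text
t: 13.25
eef_pos: [0.3806, -0.2922, 0.0408]
tool_rot: [-0.002, 0.991, 0.018, -0.131]
wrist_force: [-1.5, -0.9, 2.7]
width: 0.0116
```

Run:
```python
from h import *
import pickle
s=env.state();T=toolT(s);print(s["t"],s["eef_pos"],R.from_matrix(T[:3,:3]@np.diag([1,-1,-1])).as_euler('zyx',True),s["width"])
```

```text
13.25 [ 0.38060621 -0.29222862  0.04081285] [ 2.1307155  15.02793319 -0.01753042] 0.011555336963268308
```

```bash
cat > plan.py <<'E'
from h import *
import pickle
BAY={"R":(.4684,-.1253,-1.36),"M":(.4784,-.0112,-2.06),"L":(.482,.105,-7.41)}
def bT(b):
    x,y,w=BAY[b];T=np.eye(4);T[:3,:3]=R.from_euler('z',w,degrees=True).as_matrix();T[:3,3]=[x,y,.012];return T
def carr(b,ex,ez,th,y=0):
    C=np.eye(4);C[:3,:3]=R.from_euler('y',-th,degrees=True).as_matrix()
    C[:3,3]=np.array([ex,y,ez])/1000-C[:3,:3]@[-.06,0,0]
    return bT(b)@C
def rows(targets,G,Tc=None):
    Tc=toolT() if Tc is None else Tc
    for t in targets:
        W=t@np.linalg.inv(G)
        d=W[:3,3]-Tc[:3,3];r=R.from_matrix(W[:3,:3]@Tc[:3,:3].T).as_rotvec(True)
        print([round(float(v),4) for v in d]+[round(float(v),1) for v in r])
E
python3 - <<'E'
from plan import *
C=np.eye(4);C[:3,:3]=R.from_euler('z',2.1,degrees=True).as_matrix();C[:3,3]=[.385,-.2922,0]
G=np.linalg.inv(toolT())@C;pickle.dump((G,toolT()),open("G1.pkl","wb"))
W=[(-25,90,34),(-25,60,34),(-25,30,34),(-25,10,34),(-32,9,34),(-38,8.5,34),(-44,8,31),(-50,8,27),(-55,8,22),(-59,7.5,18),(-60,7.5,12),(-60,7,6),(-60,6,0)]
rows([carr("R",*w) for w in W],G)
E
```

```text
[0.0861, 0.1671, 0.1261, 0.2, -34.0, -3.4]
[0.0861, 0.1671, 0.0961, 0.2, -34.0, -3.4]
[0.0861, 0.1671, 0.0661, 0.2, -34.0, -3.4]
[0.0861, 0.1671, 0.0461, 0.2, -34.0, -3.4]
[0.0791, 0.1673, 0.0451, 0.2, -34.0, -3.4]
[0.0731, 0.1674, 0.0446, 0.2, -34.0, -3.4]
[0.0704, 0.1675, 0.0428, 0.2, -31.0, -3.4]
[0.0688, 0.1675, 0.0408, 0.2, -27.0, -3.4]
[0.0691, 0.1675, 0.0379, 0.1, -22.0, -3.4]
[0.0691, 0.1675, 0.0347, 0.1, -18.0, -3.4]
[0.0737, 0.1674, 0.0302, 0.1, -12.0, -3.4]
[0.0788, 0.1673, 0.0246, 0.0, -6.0, -3.5]
[0.0834, 0.1672, 0.018, -0.0, 0.0, -3.5]
```

Call:
step_arm(
  claw=0,
  moves=[
    [0,0,0.04,0,0,0],
    [0,0,0.08,0,-3,0],
    [0.01,0.02,0.11,0,-10,-1],
    [0.03,0.05,0.126,0,-17,-2],
    [0.05,0.085,0.126,0.2,-24,-3.4],
    [0.07,0.12,0.126,0.2,-31,-3.4],
    [0.0861,0.15,0.126,0.2,-34,-3.4],
    [0.0861,0.1671,0.1261,0.2,-34,-3.4],
    [0.0861,0.1671,0.1261,0.2,-34,-3.4],
    [0.0861,0.1671,0.1261,0.2,-34,-3.4],
  ],
)

```text
t: 14.08
eef_pos: [0.4666, -0.1237, 0.1664]
tool_rot: [-0.003, 0.986, -0.009, 0.165]
wrist_force: [0.0, -0.1, -0.9]
width: 0.0121
```

Run:
```python
from plan import *
G,_=pickle.load(open("G1.pkl","rb"));s=env.state();T=toolT(s)
X=np.linalg.inv(bT("R"))@T@G;print(s["t"],s["width"],s["joints"].round(2),"E",(X@[-.06,0,0,1])[:3]*1000,R.from_matrix(X[:3,:3]).as_euler('zyx',True))
for n in("scene","side"):
    c=cam(n);save("c1"+n,c,(140,150,340,300) if n=="scene" else (260,80,460,250),4)
    np.save
pickle.dump((cam("scene"),cam("side")),open("c1.pkl","wb"))
```

```text
14.0833 0.012083155283701064 [-0.62  0.35  2.08  0.43  0.48  0.62] E [-25.09289494   1.37947831  89.50034241] [  0.10779826 -33.98124626   0.08278336]
```

View pics/c1scene.png

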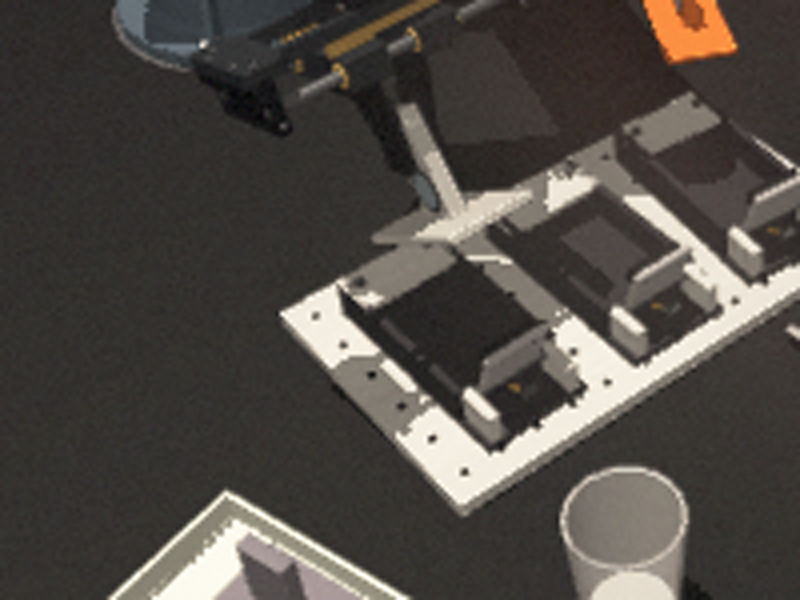

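View pics/c1side.png

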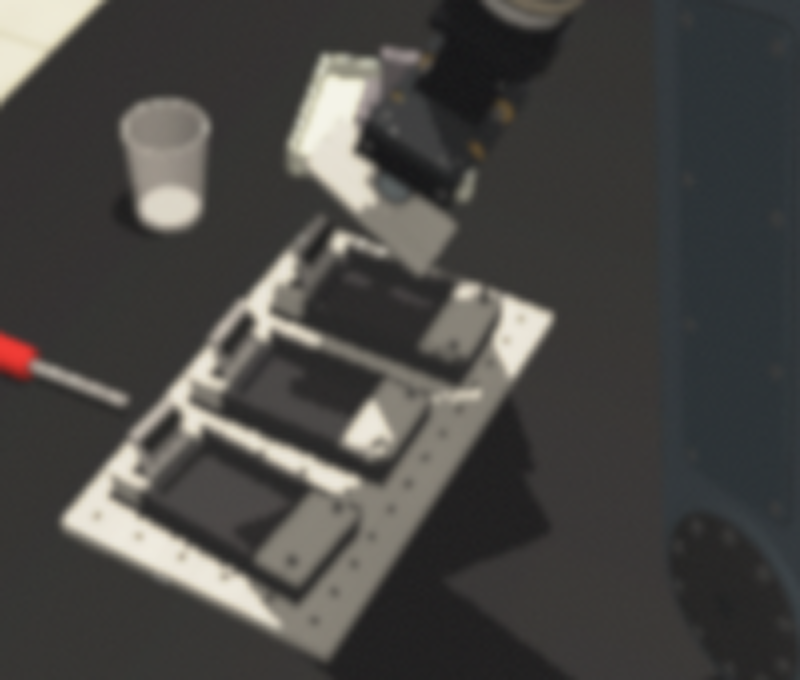

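```bash
cat > carov.py <<'E'
from plan import *
from ov import lines
F=[]
for z in(0,6):
    q=[(-60,-30,z),(60,-30,z),(60,30,z),(-60,30,z)]
    F+=[[q[i],q[(i+1)%4]] for i in range(4)]
q=[(-18,-6,78),(18,-6,78),(18,6,78),(-18,6,78)];F+=[[q[i],q[(i+1)%4]] for i in range(4)]
def ov(c,X,bays,crop,k,name,g=.6):
    im=(255*(c["img"][:,:,::-1]/255.)**g).astype(np.uint8);im=cv2.resize(im,None,fx=k,fy=k,interpolation=cv2.INTER_CUBIC)
    S=[(X,[np.array(l)/1000 for l in F],(0,0,255))] if X is not None else []
    S+=[(bT(b),lines(),(0,255,0)) for b in bays]
    for T,L,col in S:
        for l in L:
            p=(((proj(c,l@T[:3,:3].T+T[:3,3]))+.5)*k-.5).round().astype(int);cv2.line(im,tuple(p[0]),tuple(p[1]),col,1)
    x0,y0,x1,y1=[int(v*k) for v in crop];cv2.imwrite(f"pics/{name}.png",im[y0:y1,x0:x1])
E
python3 - <<'E'
from carov import *
G,_=pickle.load(open("G1.pkl","rb"));a,b=pickle.load(open("c1.pkl","rb"));X=toolT()@G
ov(a,X,"R",(200,170,310,270),6,"c1a");ov(b,X,"R",(310,80,410,190),5.4,"c1b")
E
```

```text
(no output)
```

View pics/c1a.png

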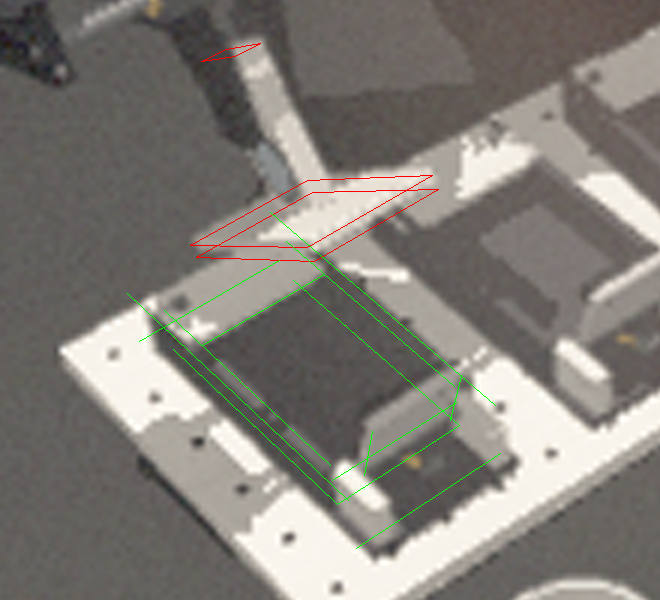

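View pics/c1b.png

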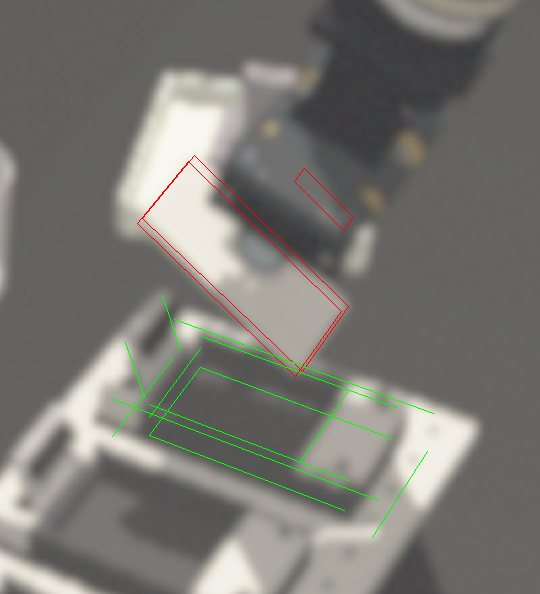

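Call:
step_arm(
  claw=0,
  moves=[
    [0,0,-0.02,0,0,0],
    [0,0,-0.04,0,0,0],
    [0,0,-0.06,0,0,0],
    [0,0,-0.07,0,0,0],
    [0,0,-0.079,0,0,0],
    [0,0,-0.079,0,0,0],
  ],
)

```text
t: 14.78
eef_pos: [0.4667, -0.1259, 0.0859]
tool_rot: [-0.003, 0.986, -0.012, 0.164]
wrist_force: [0.6, -0.2, -1.4]
width: 0.0122
```

```bash
cat > chk.py <<'E'
from carov import *
import sys
b=sys.argv[1];G,_=pickle.load(open(sys.argv[2],"rb"));s=env.state();T=toolT(s)
X=np.linalg.inv(bT(b))@T@G;print(round(s["t"],2),s["width"].round(4),"F",s["wrist_force"].round(1),"E",((X@[-.06,0,0,1])[:3]*1000).round(1),R.from_matrix(X[:3,:3]).as_euler('zyx',True).round(2))
if len(sys.argv)>3:
    n=sys.argv[3]
    c0={"R":(.4684,-.1253,.05),"M":(.4784,-.0112,.05),"L":(.482,.105,.05)}[b]
    for cn in ("scene","side"):
        c=cam(cn);u,v=proj(c,np.array(c0))[0];u,v=int(u),int(v)
        X=T@G if 1 else None
        ov(c,X,"",(max(u-55,0),max(v-50,0),u+55,v+50),6,n+cn)
E
python3 chk.py R G1.pkl d1
```

```text
Traceback (most recent call last):
  File "chk.py", line 4, in <module>
    X=np.linalg.inv(bT(b))@T@G;print(round(s["t"],2),s["width"].round(4),"F",s["wrist_force"].round(1),"E",((X@[-.06,0,0,1])[:3]*1000).round(1),R.from_matrix(X[:3,:3]).as_euler('zyx',True).round(2))
                                                     ^^^^^^^^^^^^^^^^
AttributeError: 'float' object has no attribute 'round'
```

```bash
sed -i 's/s\["width"\].round(4)/round(s["width"],4)/' chk.py; python3 chk.py R G1.pkl d1
```

```text
14.78 0.0122 F [ 0.6 -0.2 -1.4] E [-25.1  -0.6   9. ] [-2.100e-01 -3.389e+01 -3.000e-02]
```

View pics/d1scene.png

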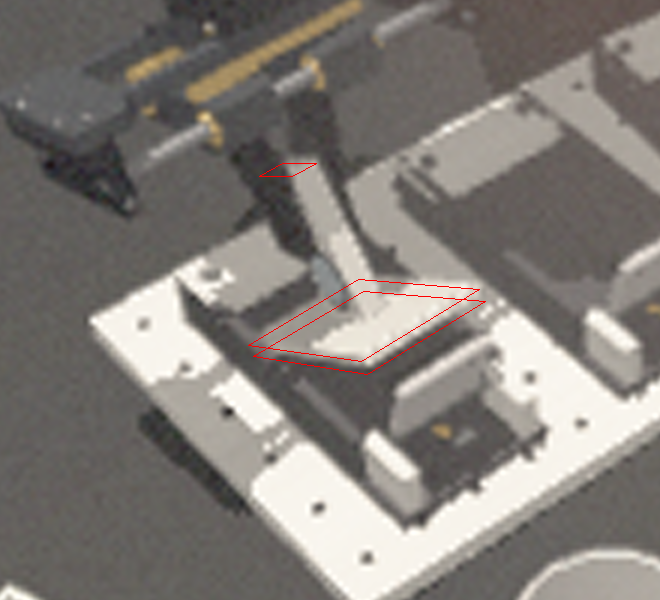

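View pics/d1side.png

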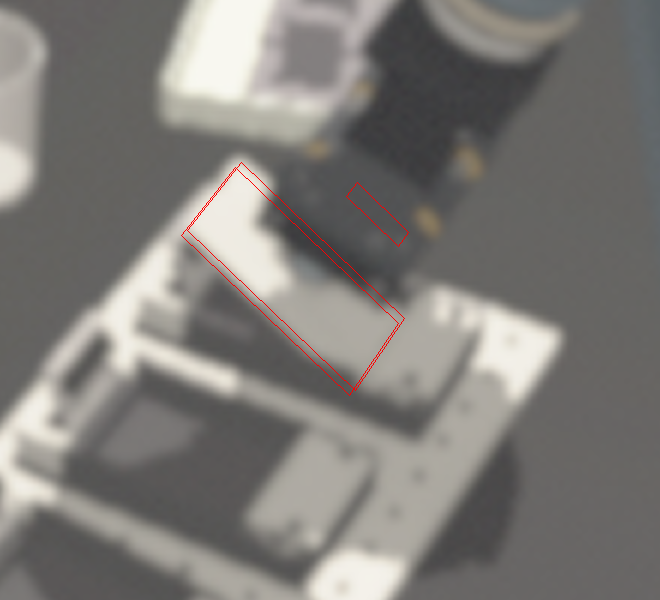

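Call:
step_arm(
  claw=0,
  moves=[
    [-0.004,0,0,0,0,0],
    [-0.007,0,0,0,0,0],
    [-0.01,0,-0.0005,0,0,0],
    [-0.013,0,-0.0005,0,0,0],
    [-0.0143,0,-0.0015,0,1.5,0],
    [-0.0157,0,-0.0025,0,3,0],
    [-0.0173,0,-0.0045,0,7,0],
    [-0.0173,0,-0.0045,0,7,0],
  ],
)

```text
t: 15.55
eef_pos: [0.4499, -0.1256, 0.0838]
tool_rot: [-0.001, 0.995, -0.011, 0.104]
wrist_force: [0.5, -0.1, -2.3]
width: 0.0119
```

```bash
python3 chk.py R G1.pkl
```

```text
15.55 0.0119 F [ 0.5 -0.1 -2.3] E [-49.5  -1.1  10.2] [ -0.06 -26.97  -0.28]
```

Call:
step_arm(
  claw=0,
  moves=[
    [0,0.001,-0.0025,0,2.5,0],
    [0,0.001,-0.0045,0,5,0],
    [0,0.001,-0.006,0,7,0],
    [0,0.001,-0.0076,0,9,0],
    [0,0.001,-0.0076,0,9,0],
  ],
)

```text
t: 15.97
eef_pos: [0.4516, -0.1248, 0.0761]
tool_rot: [0.0, 1.0, -0.01, 0.027]
wrist_force: [1.1, 0.1, -1.9]
width: 0.0119
```

```bash
python3 chk.py R G1.pkl d2
```

```text
15.97 0.0119 F [ 1.1  0.1 -1.9] E [-56.9  -0.5   8. ] [  0.05 -18.17  -0.47]
```

View pics/d2side.png

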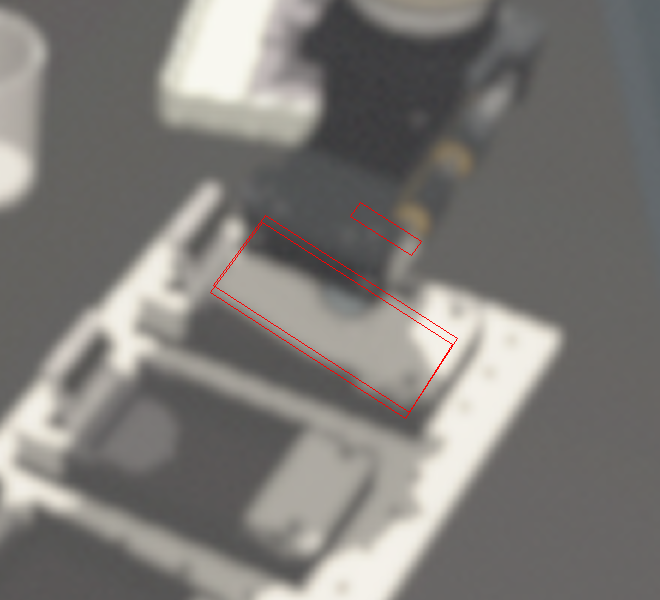

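View pics/d2scene.png

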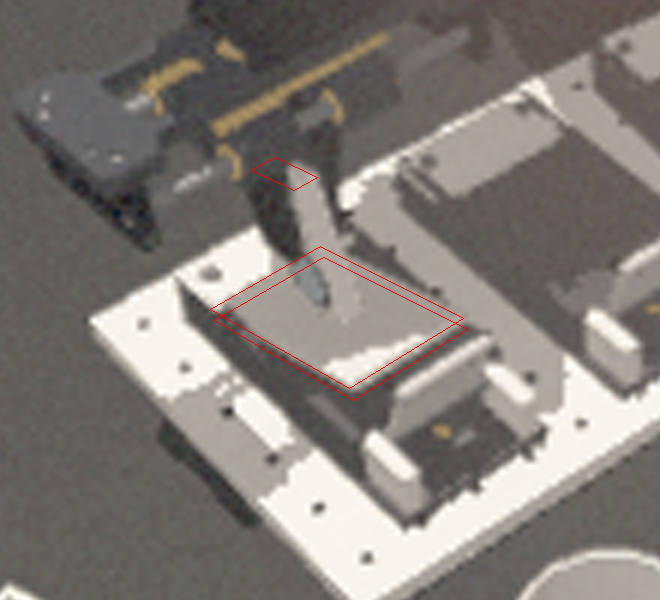

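Run:
```python
from plan import *
G,_=pickle.load(open("G1.pkl","rb"))
W=[(-58,8,18),(-58.8,7.7,16),(-59.5,7.3,12),(-59.5,7,8),(-59.5,6.7,4),(-59.5,6.2,0),(-59.5,5.6,0)]
rows([carr("R",*w) for w in W],G)
```

```text
[0.0007, -0.0008, 0.0001, 0.4, 0.1, -0.0]
[0.0019, -0.0008, -0.0016, 0.4, 2.1, -0.0]
[0.0049, -0.0009, -0.0051, 0.5, 6.1, -0.1]
[0.0084, -0.0009, -0.0087, 0.6, 10.1, -0.1]
[0.0116, -0.001, -0.0126, 0.7, 14.1, -0.1]
[0.0146, -0.0011, -0.0168, 0.8, 18.1, -0.1]
[0.0146, -0.0011, -0.0174, 0.8, 18.1, -0.1]
```

Call:
step_arm(
  claw=0,
  moves=[
    [0.0007,0,0,0,0,0],
    [0.0019,0,-0.0016,0,2,0],
    [0.0034,0,-0.0034,0.2,4,0],
    [0.0049,0,-0.0051,0.2,6,0],
    [0.0067,0,-0.007,0.2,8,0],
    [0.0084,0,-0.0087,0.3,10,0],
    [0.01,0,-0.0107,0.3,12,0],
    [0.0116,0,-0.0126,0.3,14,0],
    [0.0116,0,-0.0126,0.3,14,0],
  ],
)

```text
t: 16.82
eef_pos: [0.4626, -0.1243, 0.0625]
tool_rot: [-0.002, 0.995, -0.011, -0.095]
wrist_force: [-0.3, -0.7, -1.9]
width: 0.012
```

```bash
python3 chk.py R G1.pkl
```

```text
16.82 0.012 F [-0.3 -0.7 -1.9] E [-58.3   0.3   5.8] [ 0.12 -4.12 -0.4 ]
```

Call:
step_arm(
  claw=0,
  moves=[
    [0.001,0,-0.002,0,2,0],
    [0.002,0,-0.004,0.2,4,0],
    [0.002,0,-0.005,0.2,4,0],
    [0.002,0,-0.005,0.2,4,0],
  ],
)

```text
t: 17.15
eef_pos: [0.4629, -0.1237, 0.0587]
tool_rot: [-0.004, 0.991, -0.011, -0.13]
wrist_force: [-0.4, 0.1, 2.8]
width: 0.0117
```

```bash
python3 chk.py R G1.pkl d3
```

```text
17.15 0.0117 F [-0.4  0.1  2.8] E [-61.1   1.    5.8] [ 0.11 -0.06 -0.25]
```

View pics/d3scene.png

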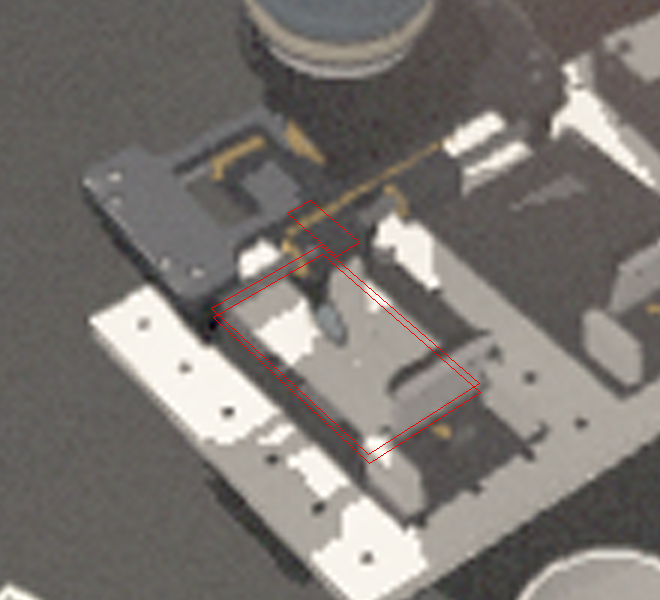

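View pics/d3side.png

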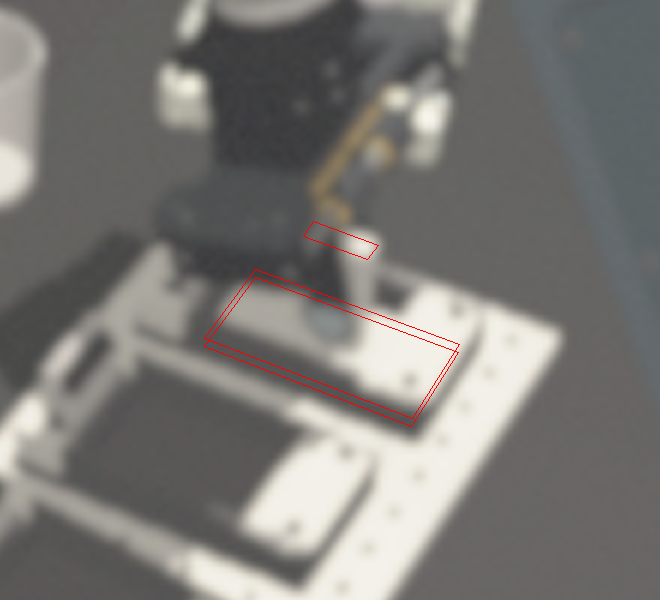

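Call:
step_arm(
  claw=0.4,
  moves=[
    [0,0,0,0,0,0],
    [0,0,0,0,0,0],
    [0,0,0,0,0,0],
    [0,0,0,0,0,0],
    [0.01,0,0.038,0,0,0],
    [0.02,0,0.075,0,0,0],
    [0.025,0,0.1,0,-7,0],
    [0.025,0,0.13,0,-14,0],
    [-0.01,0,0.15,0,-15,0],
    [-0.04,0,0.17,0,-15,0],
    [-0.06,0,0.17,0,-15,0],
    [-0.06,0,0.17,0,-15,0],
  ],
)

```text
t: 18.25
eef_pos: [0.3992, -0.1227, 0.2287]
tool_rot: [-0.005, 1.0, -0.011, -0.001]
wrist_force: [-0.8, 0.1, -1.4]
width: 0.0348
```

Run:
```python
from h import *
import pickle
c=cam("wrist"); pickle.dump(c,open("w4.pkl","wb"))
s=env.state();print(s["t"],s["eef_pos"],s["width"],R.from_matrix(toolT()[:3,:3]@np.diag([1,-1,-1])).as_euler('zyx',True))
c["img"]=(255*(c["img"]/255.)**.6).astype(np.uint8);save("w4",c)
save("w4z",c,(230,20,430,230),3)
save("s4",cam("scene"),(140,100,460,360),2.5)
```

```text
18.3 [ 0.40163872 -0.12350125  0.22847626] 0.03495928768026739 [-1.24842499 -0.02793018  0.56707147]
```

View pics/w4.png

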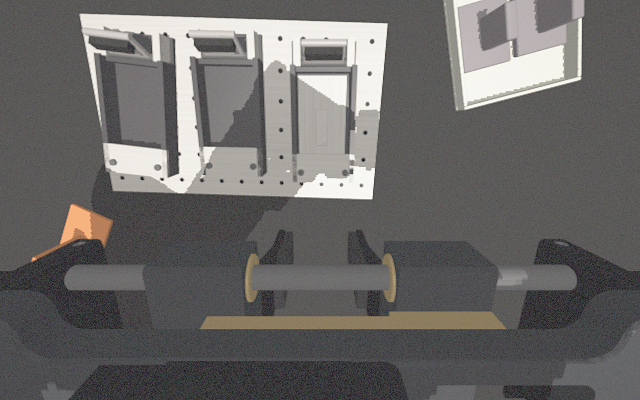

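View pics/s4.png

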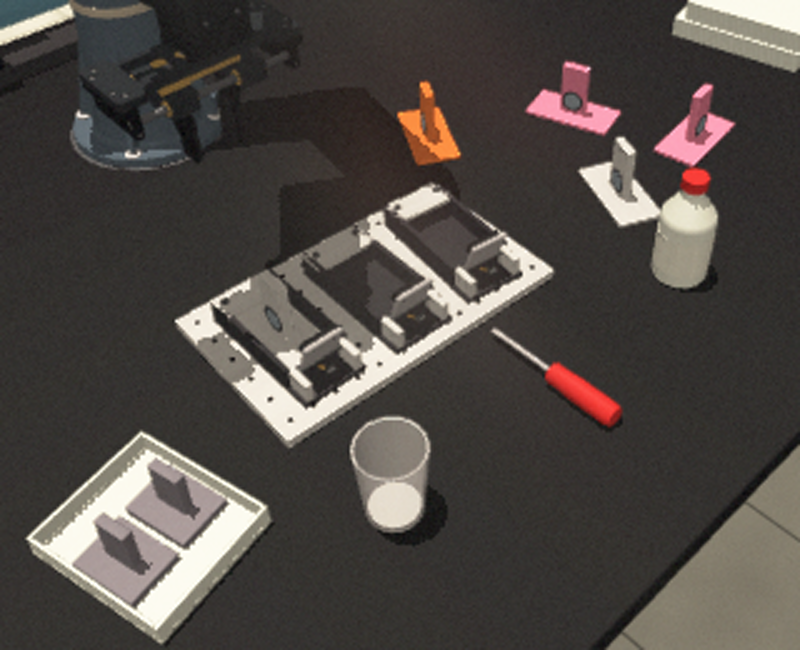

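```bash
cat > strap.py <<'E'
from plan import *
import sys
b=sys.argv[1]
T=toolT()
W=[(118,0,150),(118,0,52),(95,0,52),(86,0,53),(74,0,51),(63,0,47),(54,0,42),(48,0,35),(47,0,30),(47,0,26),(47,0,80)]
for w in W:
    P=(bT(b)@np.array([*np.array(w)/1000,1]))[:3]-T[:3,3]
    tz=np.eye(3);tz=bT(b)[:3,:3]@np.diag([1,-1,-1])
    print(w,P.round(4),R.from_matrix(tz@T[:3,:3].T).as_rotvec(True).round(1))
E
python3 strap.py R
```

```text
(118, 0, 150) [ 0.1831 -0.004  -0.0663] [-0.5  0.1 -0.1]
(118, 0, 52) [ 0.1831 -0.004  -0.1643] [-0.5  0.1 -0.1]
(95, 0, 52) [ 0.1601 -0.0035 -0.1643] [-0.5  0.1 -0.1]
(86, 0, 53) [ 0.1511 -0.0032 -0.1633] [-0.5  0.1 -0.1]
(74, 0, 51) [ 0.1391 -0.003  -0.1653] [-0.5  0.1 -0.1]
(63, 0, 47) [ 0.1281 -0.0027 -0.1693] [-0.5  0.1 -0.1]
(54, 0, 42) [ 0.1191 -0.0025 -0.1743] [-0.5  0.1 -0.1]
(48, 0, 35) [ 0.1131 -0.0023 -0.1813] [-0.5  0.1 -0.1]
(47, 0, 30) [ 0.1121 -0.0023 -0.1863] [-0.5  0.1 -0.1]
(47, 0, 26) [ 0.1121 -0.0023 -0.1903] [-0.5  0.1 -0.1]
(47, 0, 80) [ 0.1121 -0.0023 -0.1363] [-0.5  0.1 -0.1]
```

Call:
step_arm(
  claw=0,
  moves=[
    [0.04,-0.001,-0.01,0,0,0],
    [0.08,-0.002,-0.02,0,0,0],
    [0.12,-0.003,-0.03,0,0,0],
    [0.16,-0.004,-0.04,0,0,0],
    [0.183,-0.004,-0.066,0,0,0],
    [0.183,-0.004,-0.1,0,0,0],
    [0.183,-0.004,-0.14,0,0,0],
    [0.183,-0.004,-0.164,0,0,0],
    [0.172,-0.004,-0.164,0,0,0],
    [0.16,-0.0035,-0.164,0,0,0],
    [0.151,-0.003,-0.163,0,0,0],
    [0.145,-0.003,-0.164,0,0,0],
    [0.139,-0.003,-0.165,0,0,0],
    [0.133,-0.003,-0.167,0,0,0],
    [0.128,-0.003,-0.169,0,0,0],
    [0.123,-0.0025,-0.172,0,0,0],
    [0.119,-0.0025,-0.174,0,0,0],
  ],
)

```text
t: 19.77
eef_pos: [0.5256, -0.1278, 0.0551]
tool_rot: [-0.003, 1.0, -0.01, 0.004]
wrist_force: [3.0, 0.8, 1.4]
width: 0.0007
```

Run:
```python
from plan import *
s=env.state();print(s["t"],s["wrist_force"].round(1),(np.linalg.inv(bT("R"))@np.array([*s["eef_pos"],1]))[:3].round(4))
save("s5",cam("scene"),(180,180,320,280),5);
```

```text
19.7667 [3.  0.8 1.4] [ 0.0573 -0.0011  0.0431]
```

View pics/s5.png

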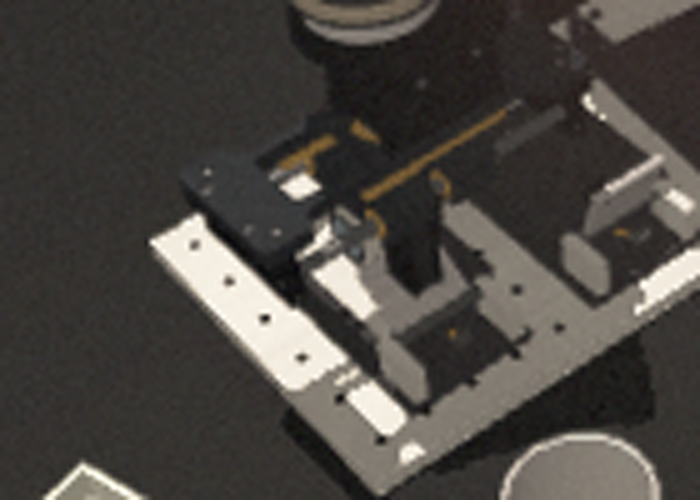

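Strap being pushed inward. Press down now, then lift.

Call:
step_arm(
  claw=0,
  moves=[
    [-0.003,0,-0.004,0,0,0],
    [-0.006,0,-0.008,0,0,0],
    [-0.007,0,-0.012,0,0,0],
    [-0.007,0,-0.015,0,0,0],
    [-0.007,0,-0.015,0,0,0],
  ],
)

```text
t: 20.23
eef_pos: [0.5132, -0.1257, 0.0389]
tool_rot: [-0.006, 1.0, -0.01, -0.002]
wrist_force: [-3.6, 1.4, 5.8]
width: 0.0003
```

Call:
step_arm(
  moves=[
    [0,0,0.03,0,0,0],
    [0,0,0.07,0,0,0],
    [0,0,0.1,0,0,0],
    [-0.02,0.04,0.14,0,0,0],
    [-0.04,0.08,0.16,0,0,0],
    [-0.06,0.12,0.17,0,0,0],
    [-0.08,0.16,0.19,0,0,0],
    [-0.1,0.2,0.19,0,0,0],
    [-0.1,0.2,0.19,0,0,0],
  ],
)

```text
t: 20.98
eef_pos: [0.4132, 0.0751, 0.2292]
tool_rot: [-0.005, 1.0, -0.01, -0.001]
wrist_force: [1.0, 2.0, -1.0]
width: 0.0002
```

Run:
```python
from plan import *
s=env.state();print(s["t"],s["eef_pos"])
c=cam("wrist");pickle.dump(c,open("w6.pkl","wb"))
c["img"]=(255*(c["img"]/255.)**.6).astype(np.uint8);save("w6",c)
save("s6",cam("scene"),(180,180,340,290),5);
```

```text
20.9833 [0.41321074 0.07513835 0.22924131]
```

View pics/s6.png

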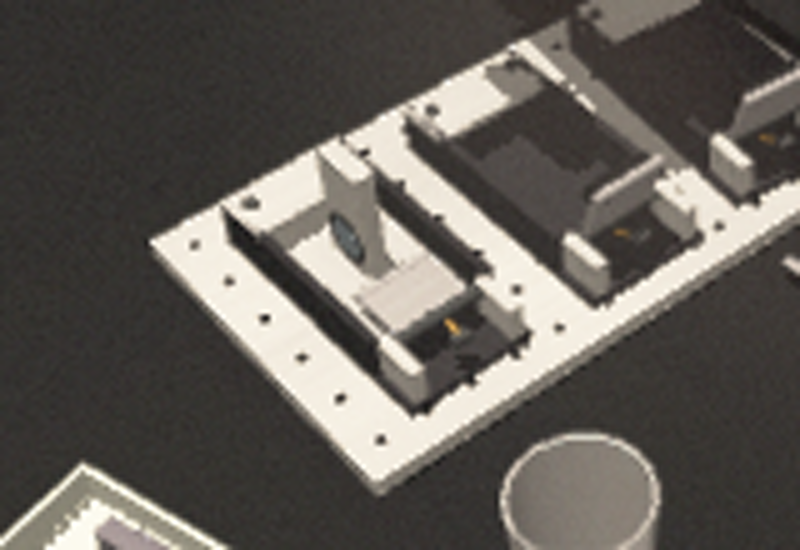

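View pics/w6.png

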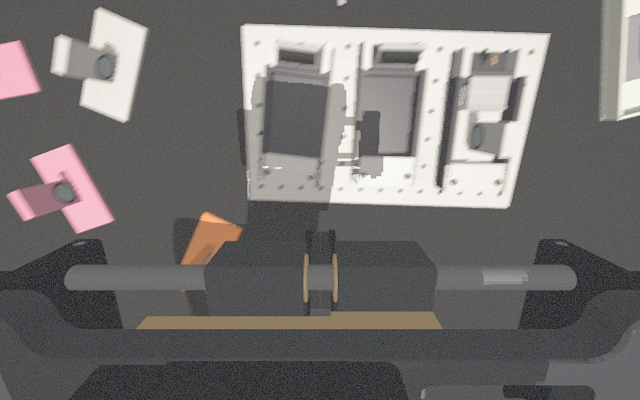

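Run:
```python
from ov import *
c=pickle.load(open("w6.pkl","rb"));c["img"]=(255*(c["img"]/255.)**.5).astype(np.uint8)
save("w6L",c,(240,20,345,215),4.2)
save("w6c",c,(20,0,160,140),5)
B=pickle.load(open("bays.pkl","rb"));draw(c,B[1:2],4.2,(240,20,345,215),"w6Lo")
```

```text
(no output)
```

View pics/w6Lo.png

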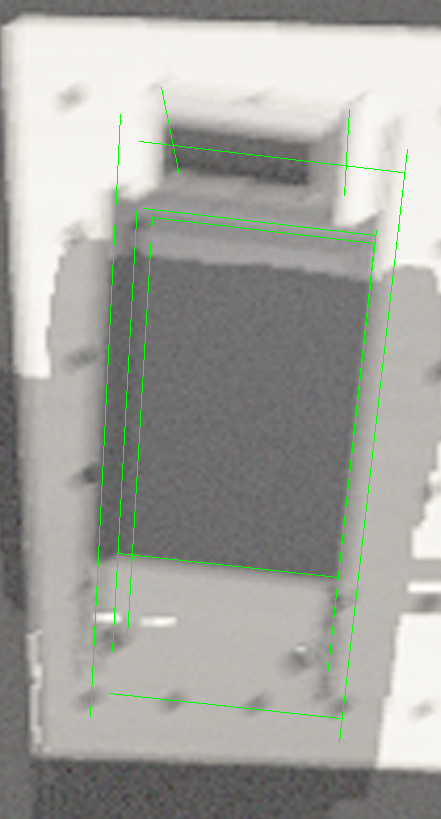

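View pics/w6c.png

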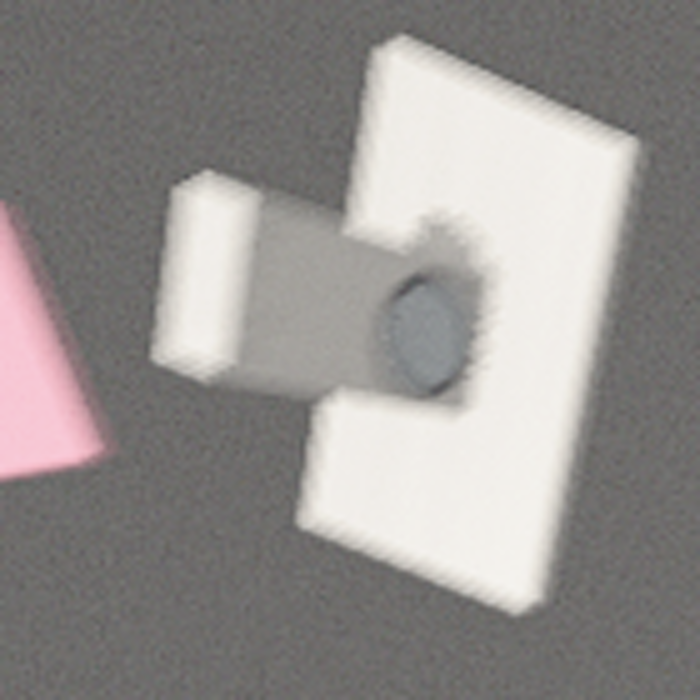

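Call:
step_arm(
  claw=0.5,
  moves=[
    [0.015,0.04,0,0,0,-5],
    [0.03,0.08,0,0,0,-10],
    [0.045,0.12,0,0,0,-15],
    [0.06,0.16,0,0,0,-20],
    [0.075,0.2,0,0,0,-23],
    [0.085,0.24,0,0,0,-23],
    [0.09,0.27,0,0,0,-23],
    [0.09,0.27,0,0,0,-23],
    [0.09,0.27,0,0,0,-23],
  ],
)

```text
t: 21.83
eef_pos: [0.5052, 0.3444, 0.2274]
tool_rot: [-0.004, 0.978, -0.208, 0.0]
wrist_force: [-0.2, 0.5, 0.0]
width: 0.0428
```

Run:
```python
from plan import *
s=env.state();print(s["t"],s["eef_pos"],R.from_matrix(toolT()[:3,:3]@np.diag([1,-1,-1])).as_euler('zyx',True))
c=cam("wrist");pickle.dump(c,open("w7.pkl","wb"))
save("w7",c);
```

```text
21.8333 [0.50518557 0.34443788 0.22735141] [-24.00510717  -0.12751169   0.43923715]
```

View pics/w7.png

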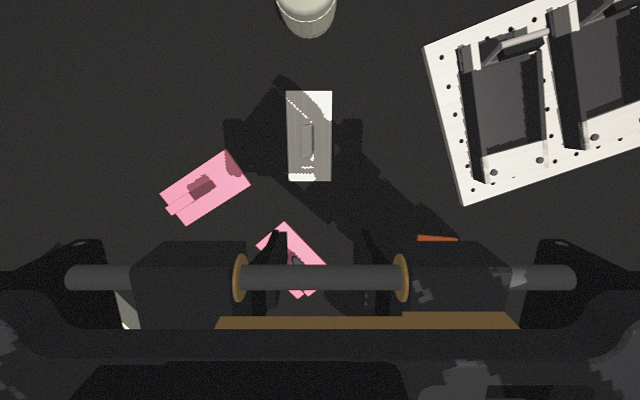

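Run:
```python
from h import *
import pickle
c=pickle.load(open("w7.pkl","rb"))
save("w7z",c,(260,75,360,195),5)
def quad(name,pts,z):
    P=np.array([onz(c,u,v,z)[:2] for u,v in pts]); e=np.linalg.norm(np.roll(P,-1,0)-P,axis=1)
    d1=(P[0]+P[1]-P[2]-P[3])/2
    print(name,P.mean(0).round(4),"sides",e.round(4),np.degrees(np.arctan2(d1[1],d1[0])).round(2))
quad("cR",[(286,91),(332,91),(331,181),(288,181)],.006)
```

```text
cR [0.5602 0.3381] sides [0.0597 0.1191 0.061  0.1192] -24.3
```

View pics/w7z.png

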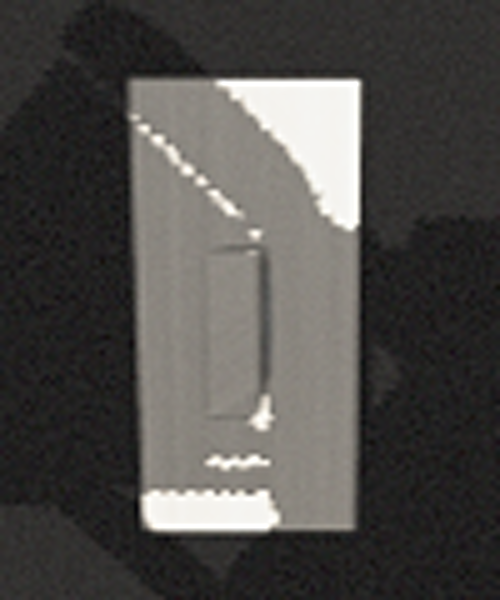

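Call:
step_arm(
  claw=0.5,
  moves=[
    [0.03,-0.003,-0.02,0,0,0],
    [0.0524,-0.0057,-0.05,1.8,4.1,0],
    [0.0524,-0.0057,-0.09,3.7,8.2,0],
    [0.0524,-0.0057,-0.13,3.7,8.2,0],
    [0.0524,-0.0057,-0.165,3.7,8.2,0],
    [0.0524,-0.0057,-0.187,3.7,8.2,0],
    [0.0524,-0.0057,-0.187,3.7,8.2,0],
    [0.0524,-0.0057,-0.187,3.7,8.2,0],
  ],
)

```text
t: 22.55
eef_pos: [0.5567, 0.3357, 0.0407]
tool_rot: [-0.02, 0.974, -0.21, -0.077]
wrist_force: [1.1, -0.1, 0.8]
width: 0.0436
```

Call:
step_arm(
  claw=0,
  moves=[
    [0,0,0,0,0,0],
    [0,0,0,0,0,0],
    [0,0,0,0,0,0],
    [0,0,0,0,0,0],
    [0,0,0,0,0,0],
    [0,0,0,0,0,0],
    [0,0,0,0,0,0],
    [0,0,0,0,0,0],
    [0,0,0,0,0,0],
    [0,0,0,0,0,0],
  ],
)

```text
t: 23.38
eef_pos: [0.5583, 0.3385, 0.0428]
tool_rot: [-0.022, 0.975, -0.209, -0.075]
wrist_force: [0.1, 2.2, 5.8]
width: 0.0117
```

Run:
```python
from carov import *
s=env.state();T=toolT(s);e=R.from_matrix(T[:3,:3]@np.diag([1,-1,-1])).as_euler('zyx',True);print(s["t"],s["eef_pos"],s["width"],e,s["joints"].round(2))
C=np.eye(4);C[:3,:3]=R.from_euler('z',e[0],degrees=True).as_matrix();C[:3,3]=[.5603,.3378,0]
# put carrier y on jaw centre
yh=C[:3,1];C[:3,3]+=yh*((T[:3,3]-C[:3,3])@yh);print(C[:3,3])
pickle.dump((np.linalg.inv(T)@C,T),open("G2.pkl","wb"))
for n in("scene","side"):
    c=cam(n);u,v=proj(c,C[:3,3]+[0,0,.03])[0];u,v=int(u),int(v);ov(c,C,"",(u-50,v-45,u+50,v+45),6,"g2"+n)
W=[(-26,100,33),(-26,40,33),(-26,10,33),(-32,9.5,33),(-38,9.5,33),(-44,9,31),(-50,9,27),(-55,8.5,22),(-58,8,18),(-59.5,7.3,12),(-59.5,7,8),(-59.5,6.7,4),(-59.5,6,0)]
rows([carr("L",*w) for w in W],np.linalg.inv(T)@C)
```

```text
23.3833 [0.55829867 0.33850457 0.04281895] 0.011656373902134354 [-24.50395223   7.87447949   4.31715308] [0.32 0.82 1.41 0.13 1.02 2.24]
[0.56022163 0.33762807 0.        ]
[-0.0771, -0.2334, 0.1366, -9.1, -31.8, 16.6]
[-0.0771, -0.2334, 0.0766, -9.1, -31.8, 16.6]
[-0.0771, -0.2334, 0.0466, -9.1, -31.8, 16.6]
[-0.083, -0.2326, 0.0461, -9.1, -31.8, 16.6]
[-0.089, -0.2319, 0.0461, -9.1, -31.8, 16.6]
[-0.0926, -0.2314, 0.0447, -8.6, -29.9, 16.7]
[-0.094, -0.2312, 0.0426, -7.5, -26.1, 16.8]
[-0.0935, -0.2313, 0.0391, -6.1, -21.2, 16.9]
[-0.0923, -0.2314, 0.0358, -5.0, -17.4, 17.0]
[-0.088, -0.232, 0.0304, -3.3, -11.6, 17.0]
[-0.0844, -0.2325, 0.0266, -2.2, -7.7, 17.1]
[-0.081, -0.2329, 0.0226, -1.1, -3.9, 17.1]
[-0.0779, -0.2333, 0.018, -0.0, 0.0, 17.1]
```

View pics/g2scene.png

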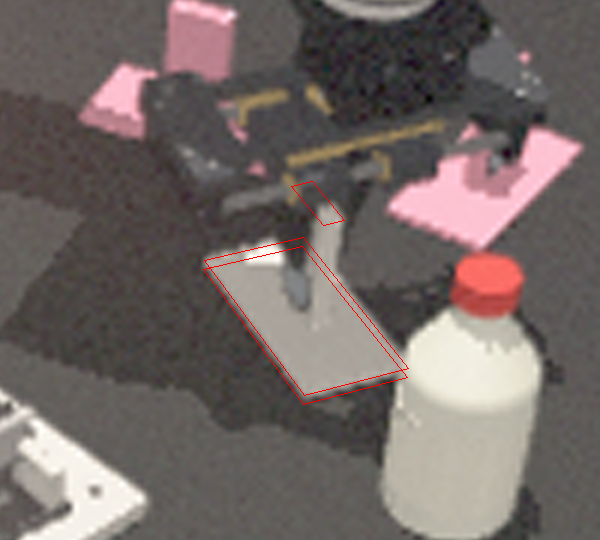

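View pics/g2side.png

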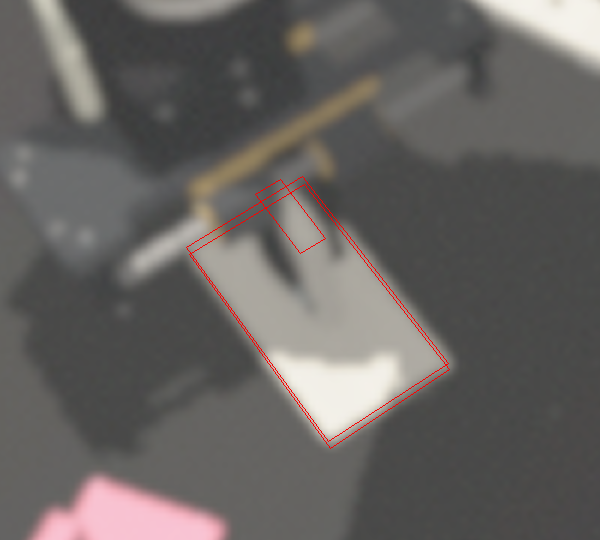

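```bash
sed -i "s/'zyx'/'ZYX'/" chk.py
python3 - <<'E'
from plan import *
s=env.state();T=toolT(s);e=R.from_matrix(T[:3,:3]@np.diag([1,-1,-1])).as_euler('ZYX',True);print(e)
C=np.eye(4);C[:3,:3]=R.from_euler('z',e[0],degrees=True).as_matrix();C[:3,3]=[.5603,.3378,0]
yh=C[:3,1];C[:3,3]+=yh*((T[:3,3]-C[:3,3])@yh);print(C[:3,3])
G=np.linalg.inv(T)@C
pickle.dump((G,T),open("G2.pkl","wb"))
rows([carr("L",-26,100,33)],G)
E
```

```text
[-24.15125049   8.94700151   0.68732171]
[0.56023156 0.33764738 0.        ]
[-0.0771, -0.2334, 0.1366, -9.0, -31.9, 16.3]
```

Call:
step_arm(
  claw=0,
  moves=[
    [0,0,0.035,0,0,0],
    [0,0,0.07,0,0,0],
    [0,-0.01,0.105,0,0,1],
    [-0.01,-0.035,0.13,0,-5,3],
    [-0.02,-0.07,0.1366,-2,-10,6],
    [-0.035,-0.105,0.1366,-4,-15,9],
    [-0.045,-0.14,0.1366,-5.5,-20,11.5],
    [-0.06,-0.175,0.1366,-7,-25,14],
    [-0.07,-0.21,0.1366,-8.5,-30,16.3],
    [-0.0771,-0.2334,0.1366,-9,-31.9,16.3],
    [-0.0771,-0.2334,0.1366,-9,-31.9,16.3],
    [-0.0771,-0.2334,0.1366,-9,-31.9,16.3],
  ],
)

```text
t: 24.48
eef_pos: [0.4783, 0.1033, 0.1775]
tool_rot: [0.009, 0.976, -0.063, 0.206]
wrist_force: [0.5, 0.6, -1.5]
width: 0.012
```

```bash
python3 chk.py L G2.pkl e1; python3 -c "
from h import *
print(env.state()['joints'].round(2))"
```

```text
24.48 0.012 F [ 0.5  0.6 -1.5] E [-29.   -2.3  98.2] [ -0.08 -32.73  -0.15]
[ 0.02  0.33  2.1  -0.17  0.29  1.87]
```

View pics/e1scene.png

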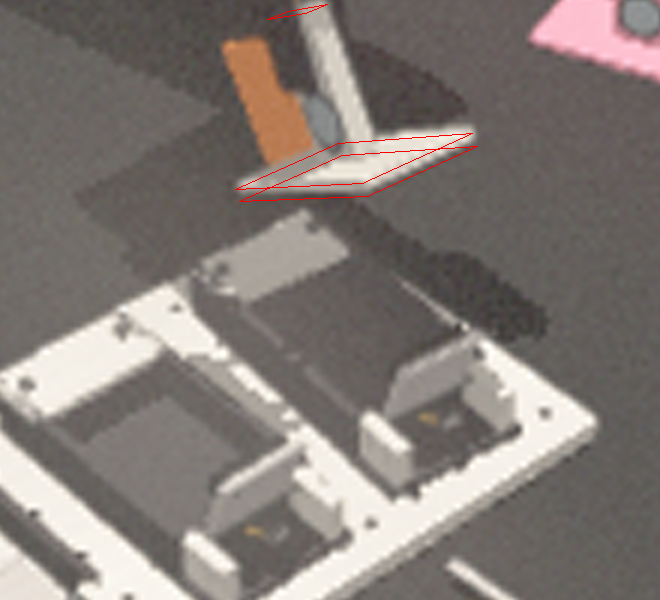

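View pics/e1side.png

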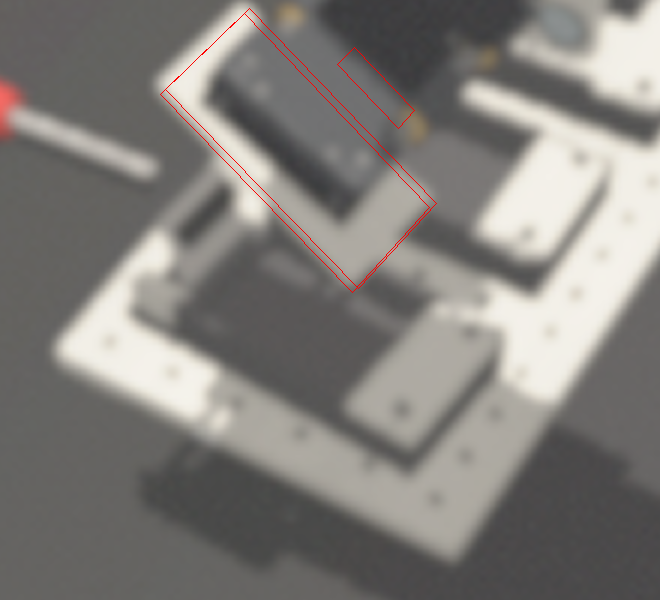

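Call:
step_arm(
  claw=0,
  moves=[
    [0,0,-0.02,0,0,0],
    [0,0,-0.04,0,0,0],
    [0,0,-0.04,0,0,0],
    [0,0,-0.04,0,0,0],
  ],
)

```text
t: 24.92
eef_pos: [0.481, 0.1052, 0.1376]
tool_rot: [0.008, 0.976, -0.061, 0.207]
wrist_force: [0.9, 0.2, -1.7]
width: 0.0122
```

```bash
python3 chk.py L G2.pkl
python3 - <<'E'
from plan import *
G,_=pickle.load(open("G2.pkl","rb"))
W=[(-26,40,33),(-26,10,33)]
rows([carr("L",*w) for w in W],G)
E
```

```text
24.92 0.0122 F [ 0.9  0.2 -1.7] E [-26.4  -0.1  58.3] [  0.15 -32.86  -0.13]
[0.0003, -0.0001, -0.0182, 0.1, -0.2, -0.1]
[0.0003, -0.0001, -0.0482, 0.1, -0.2, -0.1]
```

Settled on target. Descend.

Call:
step_arm(
  claw=0,
  moves=[
    [0.0003,0,-0.02,0,0,0],
    [0.0003,0,-0.035,0,0,0],
    [0.0003,0,-0.047,0,0,0],
    [0.0003,0,-0.047,0,0,0],
  ],
)

```text
t: 25.25
eef_pos: [0.4853, 0.1038, 0.1009]
tool_rot: [0.01, 0.976, -0.062, 0.209]
wrist_force: [0.1, 0.1, -1.8]
width: 0.0116
```

```bash
python3 chk.py L G2.pkl e2
python3 - <<'E'
from plan import *
G,_=pickle.load(open("G2.pkl","rb"))
W=[(-32,10,33),(-38,9.5,33),(-44,9.5,31),(-50,9.5,27)]
rows([carr("L",*w) for w in W],G)
E
```

```text
25.25 0.0116 F [ 0.1  0.1 -1.8] E [-21.6  -1.   21.5] [  0.12 -33.09  -0.29]
[-0.0096, 0.0022, -0.0108, 0.3, -0.1, -0.0]
[-0.0155, 0.003, -0.0113, 0.3, -0.1, -0.0]
[-0.0192, 0.0034, -0.0123, 0.6, 1.9, -0.0]
[-0.0206, 0.0036, -0.0144, 1.1, 5.9, -0.1]
```

View pics/e2scene.png

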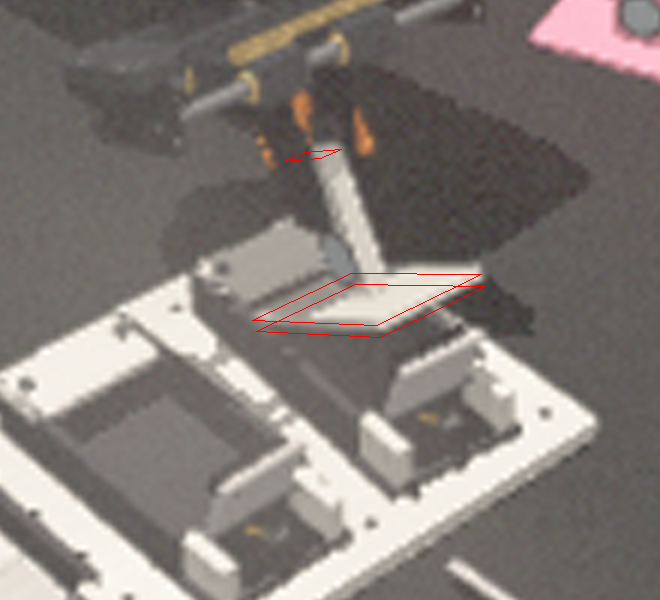

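View pics/e2side.png

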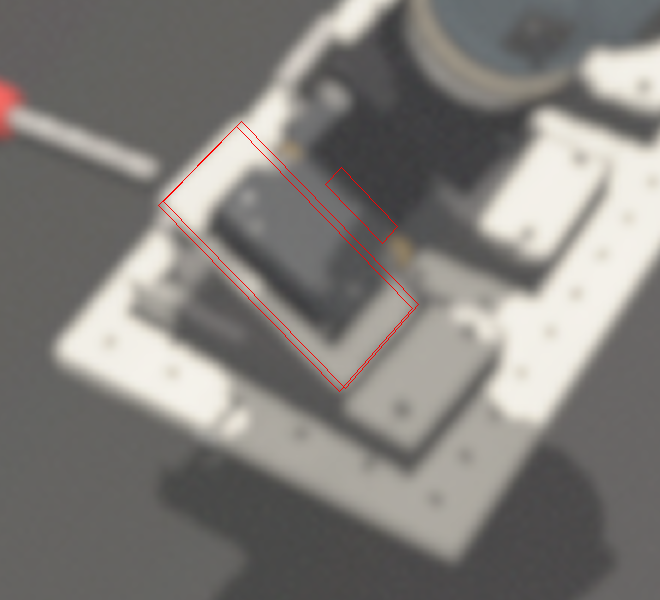

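Call:
step_arm(
  moves=[
    [0,0,0,0,0,0],
    [0,0,0,0,0,0],
    [0,0,0,0,0,0],
  ],
)

```text
t: 25.6
eef_pos: [0.484, 0.1035, 0.1008]
tool_rot: [0.01, 0.976, -0.062, 0.208]
wrist_force: [-1.1, -0.4, -2.4]
width: 0.0118
```

```bash
python3 chk.py L G2.pkl; python3 -c "
from h import *
s=env.state();print(s['joints'].round(3),s['joint_vel'].round(3))"
```

```text
25.6 0.0118 F [-1.1 -0.4 -2.4] E [-23.1  -1.5  21.4] [  0.05 -32.98  -0.28]
[ 0.017  0.527  2.167 -1.042  0.06   2.746] [-0.001  0.003  0.005 -0.017 -0.004  0.015]
```

Call:
step_arm(
  claw=0,
  moves=[
    [0,0,0.02,0,0,0],
    [0,0,0.04,0,0,0],
    [0,0,0.06,0,0,0],
    [0,0,0.08,0.5,3,0],
    [0,0,0.1,1,8,0],
    [0,0,0.1,2,14,0],
    [0,0,0.1,3,20,0],
    [0,0,0.1,3.5,26,0],
    [0,0,0.1,4.2,32.7,0],
    [0,0,0.1,4.2,32.7,0],
    [0,0,0.1,4.2,32.7,0],
    [0,0,0.1,4.2,32.7,0],
  ],
)

```text
t: 26.6
eef_pos: [0.4832, 0.1037, 0.1998]
tool_rot: [-0.009, 0.995, -0.064, -0.078]
wrist_force: [-0.8, -0.2, -2.3]
width: 0.0115
```

```bash
python3 chk.py L G2.pkl
python3 - <<'E'
from plan import *
s=env.state();print(s['joints'].round(3),s['joint_vel'].round(3))
G,_=pickle.load(open("G2.pkl","rb"))
for z in(.06,.002):
    C=np.eye(4);C[:3,:3]=R.from_euler('z',-7.4,degrees=True).as_matrix();C[:3,3]=[.5,.262,z];rows([C],G)
E
```

```text
26.6 0.0115 F [-0.8 -0.2 -2.3] E [-56.6  -1.4 145.1] [ 0.1   0.08 -0.23]
[-0.03   0.447  1.678  0.025  1.173  1.658] [ 0.006 -0.016  0.043 -0.009  0.003  0.008]
[0.0147, 0.1586, -0.097, 0.2, -0.1, -0.1]
[0.0147, 0.1586, -0.155, 0.2, -0.1, -0.1]
```

Call:
step_arm(
  claw=0,
  moves=[
    [0.004,0.04,0,0,0,0],
    [0.008,0.08,0,0,0,0],
    [0.012,0.12,-0.01,0,0,0],
    [0.0147,0.1586,-0.04,0,0,0],
    [0.0147,0.1586,-0.08,0,0,0],
    [0.0147,0.1586,-0.115,0,0,0],
    [0.0147,0.1586,-0.14,0,0,0],
    [0.0147,0.1586,-0.151,0,0,0],
    [0.0147,0.1586,-0.156,0,0,0],
    [0.0147,0.1586,-0.157,0,0,0],
    [0.0147,0.1586,-0.157,0,0,0],
  ],
)

```text
t: 27.52
eef_pos: [0.4991, 0.2621, 0.0443]
tool_rot: [-0.009, 0.995, -0.064, -0.077]
wrist_force: [0.6, 0.4, -2.8]
width: 0.012
```

Run:
```python
from carov import *
s=env.state();T=toolT(s);print(s["t"],s["eef_pos"],s["wrist_force"],s["width"])
G,_=pickle.load(open("G2.pkl","rb"));C=T@G;print(C[:3,3],R.from_matrix(C[:3,:3]).as_euler('ZYX',True))
for n in("scene","side"):
    c=cam(n);u,v=proj(c,C[:3,3]+[0,0,.03])[0];u,v=int(u),int(v);ov(c,C,"",(u-50,v-45,u+50,v+45),6,"h2"+n)
```

```text
27.5167 [0.49905139 0.2621184  0.04429919] [ 0.62282448  0.44770643 -2.76679231] 0.01197607721530937
[0.5011863  0.26166463 0.00147128] [-7.33940778 -0.07315246 -0.23720308]
```

View pics/h2scene.png

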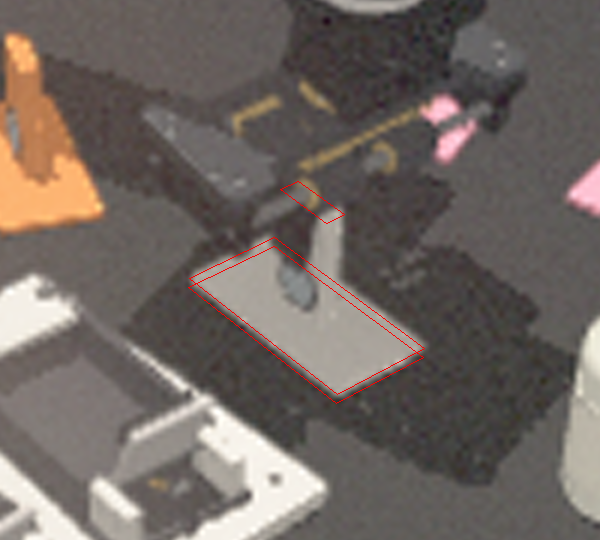

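Call:
step_arm(
  claw=0.4,
  moves=[
    [0,0,0,0,0,0],
    [0,0,0,0,0,0],
    [0,0,0,0,0,0],
    [-0.002,0,0,0.8,6,0],
    [-0.0038,0.0005,-0.001,1.5,11.9,0],
    [-0.0038,0.0005,-0.001,1.5,11.9,0],
    [-0.0038,0.0005,-0.001,1.5,11.9,0],
    [-0.0038,0.0005,-0.001,1.5,11.9,0],
  ],
)

```text
t: 28.28
eef_pos: [0.4935, 0.2623, 0.0419]
tool_rot: [-0.014, 0.981, -0.064, -0.182]
wrist_force: [-1.0, 0.8, -0.5]
width: 0.0344
```

Call:
step_arm(
  claw=0,
  moves=[
    [0,0,0,0,0,0],
    [0,0,0,0,0,0],
    [0,0,0,0,0,0],
    [0,0,0,0,0,0],
    [0,0,0,0,0,0],
    [0,0,0,0,0,0],
    [0,0,0,0,0,0],
    [0,0,0,0,0,0],
  ],
)

```text
t: 28.95
eef_pos: [0.494, 0.2627, 0.0422]
tool_rot: [-0.015, 0.981, -0.064, -0.182]
wrist_force: [-0.8, 1.0, 2.3]
width: 0.0117
```

Run:
```python
from carov import *
s=env.state();T=toolT(s);e=R.from_matrix(T[:3,:3]@np.diag([1,-1,-1])).as_euler('ZYX',True);print(s["t"],s["eef_pos"],s["width"],e)
C=np.eye(4);C[:3,:3]=R.from_euler('z',e[0],degrees=True).as_matrix();C[:3,3]=[.5012,.2617,0]
yh=C[:3,1];C[:3,3]+=yh*((T[:3,3]-C[:3,3])@yh);print(C[:3,3])
G=np.linalg.inv(T)@C
pickle.dump((G,T),open("G3.pkl","wb"))
for n in("scene","side"):
    c=cam(n);u,v=proj(c,C[:3,3]+[0,0,.03])[0];u,v=int(u),int(v);ov(c,C,"",(u-50,v-45,u+50,v+45),6,"h3"+n)
rows([carr("L",-26,100,33),carr("L",-26,60,33)],G)
```

```text
28.95 [0.49398364 0.26269806 0.04217101] 0.011692991118264913 [-7.39163286 21.07213075  0.34594101]
[0.5012079  0.26176087 0.        ]
[-0.0167, -0.1571, 0.1339, -4.3, -32.7, -0.0]
[-0.0167, -0.1571, 0.0939, -4.3, -32.7, -0.0]
```

View pics/h3scene.png

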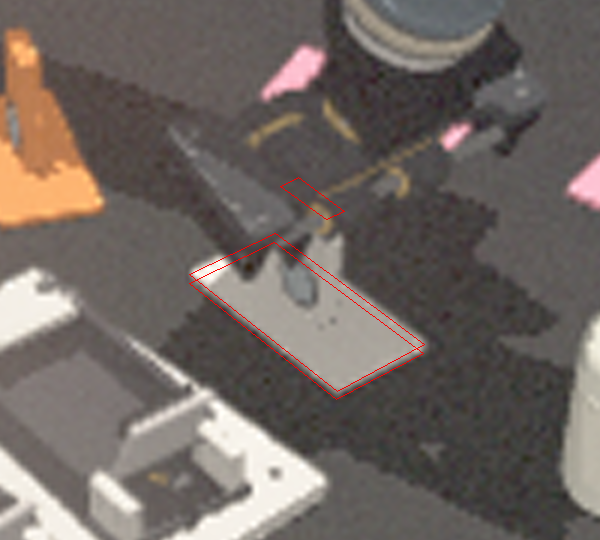

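View pics/h3side.png

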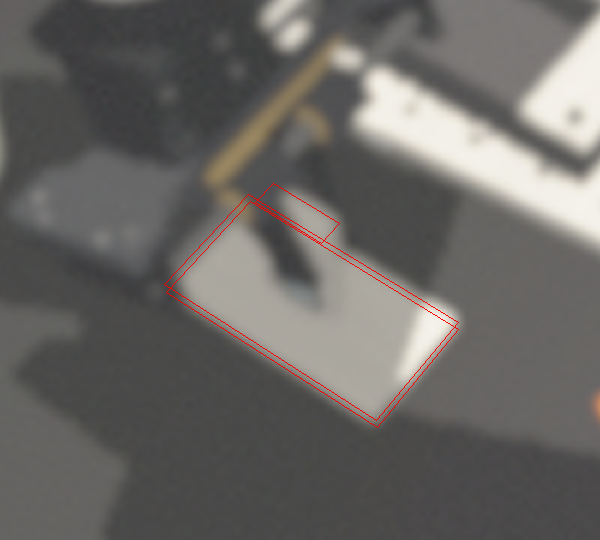

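Call:
step_arm(
  claw=0,
  moves=[
    [0,0,0.035,0,0,0],
    [0,0,0.07,0,0,0],
    [0,0,0.105,-0.5,-4,0],
    [-0.003,-0.02,0.13,-1.3,-10,0],
    [-0.007,-0.055,0.1339,-2.2,-17,0],
    [-0.01,-0.09,0.1339,-3.1,-24,0],
    [-0.014,-0.125,0.1339,-4,-30,0],
    [-0.0167,-0.1571,0.1339,-4.3,-32.7,0],
    [-0.0167,-0.1571,0.1139,-4.3,-32.7,0],
    [-0.0167,-0.1571,0.0939,-4.3,-32.7,0],
    [-0.0167,-0.1571,0.0939,-4.3,-32.7,0],
    [-0.0167,-0.1571,0.0939,-4.3,-32.7,0],
  ],
)

```text
t: 30.05
eef_pos: [0.4764, 0.105, 0.1349]
tool_rot: [0.005, 0.993, -0.064, 0.102]
wrist_force: [0.3, 0.6, -2.7]
width: 0.0118
```

```bash
python3 chk.py L G3.pkl
python3 - <<'E'
from plan import *
s=env.state();print(s['joints'].round(3))
G,_=pickle.load(open("G3.pkl","rb"))
rows([carr("L",-26,30,33),carr("L",-26,11,33)],G)
E
```

```text
30.05 0.0118 F [ 0.3  0.6 -2.7] E [-27.   -0.9  58.9] [  0.05 -32.8   -0.14]
[ 2.000e-03  4.380e-01  2.002e+00 -4.700e-02  4.990e-01  1.741e+00]
[0.0009, 0.0006, -0.0288, 0.1, -0.2, 0.0]
[0.0009, 0.0006, -0.0478, 0.1, -0.2, 0.0]
```

Call:
step_arm(
  claw=0,
  moves=[
    [0.0005,0.0006,-0.015,0,0,0],
    [0.0005,0.0006,-0.03,0,0,0],
    [0.0005,0.0006,-0.04,0,0,0],
    [0.0005,0.0006,-0.048,0,0,0],
    [0.0005,0.0006,-0.048,0,0,0],
    [0.0005,0.0006,-0.048,0,0,0],
  ],
)

```text
t: 30.55
eef_pos: [0.4784, 0.1062, 0.088]
tool_rot: [0.004, 0.993, -0.064, 0.104]
wrist_force: [-0.4, -0.1, -0.9]
width: 0.0118
```

```bash
python3 chk.py L G3.pkl
python3 - <<'E'
from plan import *
s=env.state();print(s['joints'].round(3))
G,_=pickle.load(open("G3.pkl","rb"))
rows([carr("L",*w) for w in [(-32,10,33),(-38,9.5,33),(-44,9,31),(-50,9,27)]],G)
E
```

```text
30.55 0.0118 F [-0.4 -0.1 -0.9] E [-24.9   0.6  11.9] [  0.09 -33.02  -0.09]
[ 0.004  0.54   2.036 -0.065  0.36   1.762]
[-0.0071, 0.0002, -0.002, 0.1, 0.0, -0.0]
[-0.013, 0.001, -0.0025, 0.1, 0.0, -0.0]
[-0.0168, 0.0015, -0.0037, 0.3, 2.0, -0.0]
[-0.0184, 0.0017, -0.0055, 0.9, 6.0, -0.0]
```

Call:
step_arm(
  claw=0,
  moves=[
    [-0.0035,0,-0.001,0,0,0],
    [-0.007,0.0002,-0.0015,0,0,0],
    [-0.01,0.0005,-0.002,0,0,0],
    [-0.013,0.001,-0.0025,0,0,0],
    [-0.015,0.0012,-0.0031,0.1,1,0],
    [-0.0168,0.0015,-0.0037,0.3,2,0],
    [-0.0176,0.0015,-0.0045,0.6,4,0],
    [-0.0184,0.0017,-0.0055,0.9,6,0],
    [-0.0184,0.0017,-0.0055,0.9,6,0],
  ],
)

```text
t: 31.3
eef_pos: [0.4621, 0.1074, 0.0827]
tool_rot: [-0.0, 0.997, -0.065, 0.053]
wrist_force: [0.0, 0.9, -2.4]
width: 0.0118
```

```bash
python3 chk.py L G3.pkl f1
python3 - <<'E'
from plan import *
G,_=pickle.load(open("G3.pkl","rb"))
rows([carr("L",*w) for w in [(-55,8.5,22),(-58,8,18),(-59.5,7.3,12),(-59.5,7,8),(-59.5,6.7,4),(-59.5,6,0)]],G)
E
```

```text
31.3 0.0118 F [ 0.   0.9 -2.4] E [-47.8  -0.    9.2] [ -0.08 -27.08   0.1 ]
[-0.0001, 0.0003, -0.0031, 0.6, 5.0, 0.0]
[0.001, 0.0002, -0.006, 1.1, 8.9, 0.0]
[0.0051, -0.0004, -0.0109, 1.9, 14.9, 0.0]
[0.0086, -0.0008, -0.0143, 2.4, 18.9, 0.0]
[0.0119, -0.0012, -0.018, 2.9, 22.8, 0.0]
[0.015, -0.0016, -0.0222, 3.4, 26.8, 0.0]
```

View pics/f1scene.png

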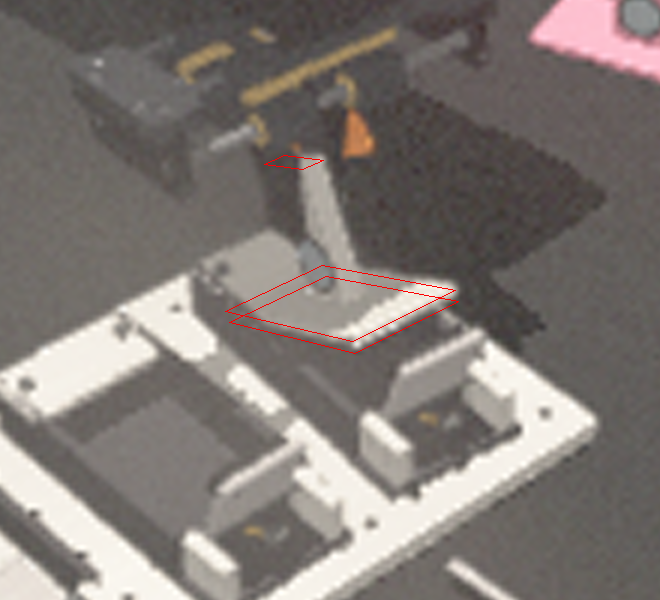

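View pics/f1side.png

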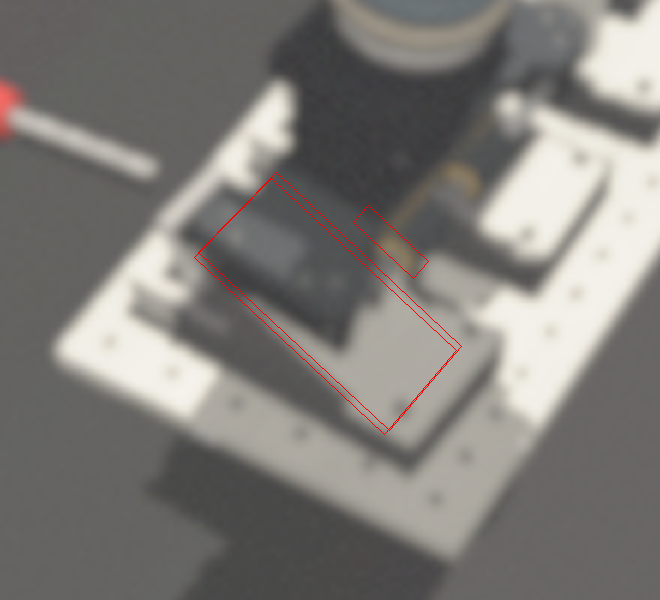

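Call:
step_arm(
  claw=0,
  moves=[
    [-0.001,0,-0.0012,0.3,2,0],
    [-0.001,0.0003,-0.0031,0.6,5,0],
    [0,0.0002,-0.0045,0.9,7,0],
    [0.001,0.0002,-0.006,1.1,8.9,0],
    [0.0022,0,-0.0078,1.4,11,0],
    [0.0036,-0.0002,-0.0092,1.6,13,0],
    [0.0051,-0.0004,-0.0109,1.9,14.9,0],
    [0.0068,-0.0006,-0.0126,2.1,17,0],
    [0.0086,-0.0008,-0.0143,2.4,18.9,0],
    [0.0086,-0.0008,-0.0143,2.4,18.9,0],
  ],
)

```text
t: 32.23
eef_pos: [0.4701, 0.1065, 0.0673]
tool_rot: [-0.01, 0.991, -0.065, -0.113]
wrist_force: [0.0, 0.2, -2.0]
width: 0.012
```

```bash
python3 chk.py L G3.pkl
python3 - <<'E'
from plan import *
G,_=pickle.load(open("G3.pkl","rb"))
rows([carr("L",*w) for w in [(-59.5,6.8,4),(-59.5,6,0),(-59.5,5.3,0)]],G)
E
```

```text
32.23 0.012 F [ 0.   0.2 -2. ] E [-58.3  -0.    6.2] [-0.03 -8.02 -0.01]
[0.0021, -0.0002, -0.0028, 0.5, 4.0, 0.0]
[0.0052, -0.0006, -0.0072, 1.0, 8.0, 0.0]
[0.0052, -0.0006, -0.0079, 1.0, 8.0, 0.0]
```

Call:
step_arm(
  claw=0,
  moves=[
    [0.001,0,-0.0014,0.3,2,0],
    [0.0021,0,-0.003,0.5,4,0],
    [0.0036,-0.0003,-0.005,0.8,6,0],
    [0.005,-0.0006,-0.0075,1,8,0],
    [0.005,-0.0006,-0.0085,1,8,0],
    [0.005,-0.0006,-0.0085,1,8,0],
  ],
)

```text
t: 32.73
eef_pos: [0.4734, 0.1063, 0.06]
tool_rot: [-0.014, 0.981, -0.064, -0.183]
wrist_force: [1.1, -0.0, 2.2]
width: 0.0118
```

```bash
python3 chk.py L G3.pkl f3
```

```text
32.73 0.0118 F [ 1.1 -0.   2.2] E [-61.4   0.1   5.9] [-0.01  0.08 -0.06]
```

View pics/f3scene.png

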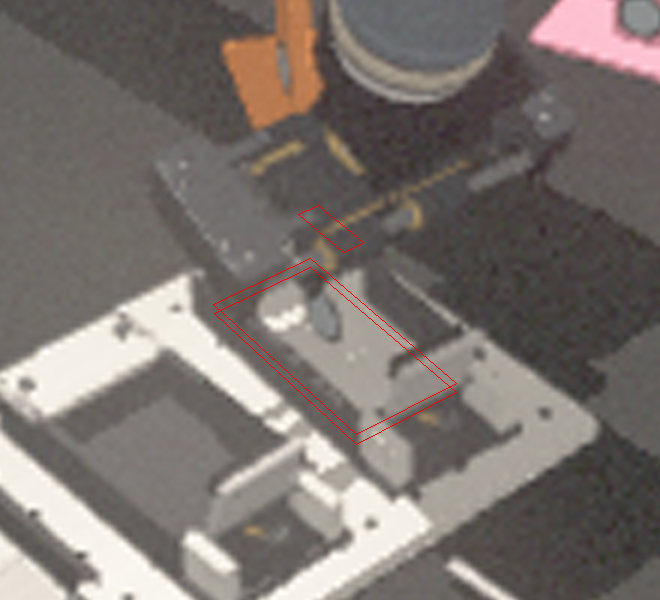

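Call:
step_arm(
  claw=0.4,
  moves=[
    [0,0,0,0,0,0],
    [0,0,0,0,0,0],
    [0,0,0,0,0,0],
    [0,0,0,0,0,0],
    [0.013,-0.001,0.035,0,0,0],
    [0.026,-0.003,0.07,0,0,0],
    [0.026,-0.003,0.1,-0.9,-7,0],
    [0.02,-0.003,0.13,-1.8,-14,0],
    [-0.02,-0.003,0.15,-2.6,-20.5,0],
    [-0.05,-0.003,0.17,-2.6,-20.8,0],
    [-0.07,-0.003,0.17,-2.6,-20.8,0],
    [-0.07,-0.003,0.17,-2.6,-20.8,0],
    [-0.07,-0.003,0.17,-2.6,-20.8,0],
  ],
)

```text
t: 33.92
eef_pos: [0.4027, 0.1033, 0.2301]
tool_rot: [-0.004, 0.998, -0.065, -0.001]
wrist_force: [1.6, 0.3, -0.4]
width: 0.0349
```

```bash
python3 - <<'E'
from h import *
c=cam("wrist");c["img"]=(255*(c["img"]/255.)**.6).astype(np.uint8);save("w8",c)
save("s8",cam("scene"),(190,130,400,290),3.8)
E
python3 strap.py L
```

```text
(118, 0, 150) [ 0.1941 -0.0133 -0.0676] [-0.4 -0.1  0. ]
(118, 0, 52) [ 0.1941 -0.0133 -0.1656] [-0.4 -0.1  0. ]
(95, 0, 52) [ 0.1713 -0.0103 -0.1656] [-0.4 -0.1  0. ]
(86, 0, 53) [ 0.1623 -0.0092 -0.1646] [-0.4 -0.1  0. ]
(74, 0, 51) [ 0.1504 -0.0076 -0.1666] [-0.4 -0.1  0. ]
(63, 0, 47) [ 0.1395 -0.0062 -0.1706] [-0.4 -0.1  0. ]
(54, 0, 42) [ 0.1306 -0.0051 -0.1756] [-0.4 -0.1  0. ]
(48, 0, 35) [ 0.1247 -0.0043 -0.1826] [-0.4 -0.1  0. ]
(47, 0, 30) [ 0.1237 -0.0042 -0.1876] [-0.4 -0.1  0. ]
(47, 0, 26) [ 0.1237 -0.0042 -0.1916] [-0.4 -0.1  0. ]
(47, 0, 80) [ 0.1237 -0.0042 -0.1376] [-0.4 -0.1  0. ]
```

View pics/s8.png

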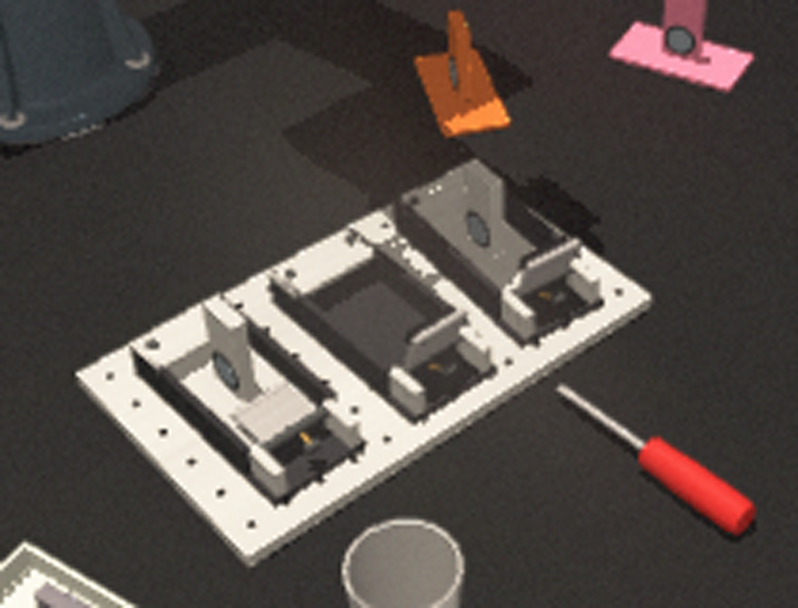

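View pics/w8.png

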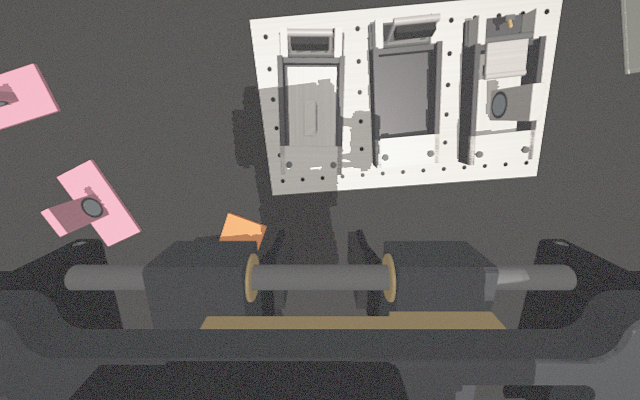

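Call:
step_arm(
  claw=0,
  moves=[
    [0.04,-0.003,-0.01,0,0,0],
    [0.08,-0.006,-0.02,0,0,0],
    [0.12,-0.009,-0.03,0,0,0],
    [0.16,-0.011,-0.04,0,0,0],
    [0.194,-0.013,-0.06,0,0,0],
    [0.194,-0.013,-0.1,0,0,0],
    [0.194,-0.013,-0.14,0,0,0],
    [0.194,-0.013,-0.165,0,0,0],
    [0.183,-0.012,-0.165,0,0,0],
    [0.171,-0.01,-0.165,0,0,0],
    [0.162,-0.009,-0.1645,0,0,0],
    [0.156,-0.0085,-0.165,0,0,0],
    [0.15,-0.0076,-0.1665,0,0,0],
    [0.145,-0.007,-0.168,0,0,0],
    [0.1395,-0.006,-0.1705,0,0,0],
    [0.135,-0.0055,-0.173,0,0,0],
    [0.1305,-0.005,-0.1755,0,0,0],
    [0.1275,-0.0045,-0.179,0,0,0],
  ],
)

```text
t: 35.52
eef_pos: [0.5322, 0.0987, 0.0515]
tool_rot: [-0.004, 0.998, -0.065, -0.0]
wrist_force: [1.1, 0.4, 0.7]
width: 0.0006
```

Call:
step_arm(
  moves=[
    [-0.003,0,-0.0045,0,0,0],
    [-0.004,0,-0.009,0,0,0],
    [-0.004,0,-0.012,0,0,0],
    [-0.004,0,-0.012,0,0,0],
  ],
)

```text
t: 35.85
eef_pos: [0.5242, 0.099, 0.0389]
tool_rot: [-0.004, 0.998, -0.065, -0.005]
wrist_force: [-3.1, 0.1, 11.1]
width: 0.0007
```

Call:
step_arm(
  moves=[
    [0,0,0.03,0,0,0],
    [0,0,0.07,0,0,0],
    [0,-0.02,0.11,0,0,0],
    [-0.03,-0.04,0.14,0,0,2],
    [-0.06,-0.07,0.17,0,0,5.4],
    [-0.1,-0.1,0.19,0,0,5.4],
    [-0.12,-0.11,0.19,0,0,5.4],
    [-0.12,-0.11,0.19,0,0,5.4],
    [-0.12,-0.11,0.19,0,0,5.4],
  ],
)

```text
t: 36.6
eef_pos: [0.4038, -0.0117, 0.2287]
tool_rot: [-0.004, 1.0, -0.019, -0.003]
wrist_force: [-0.7, 0.1, 1.3]
width: 0.0005
```

```bash
python3 - <<'E'
from h import *
c=cam("wrist");c["img"]=(255*(c["img"]/255.)**.6).astype(np.uint8);save("w9",c)
save("s9",cam("scene"),(190,130,400,290),3.8)
E
python3 strap.py M
```

```text
(118, 0, 150) [ 0.1893 -0.0042 -0.0664] [-0.4 -0.3  0. ]
(118, 0, 52) [ 0.1893 -0.0042 -0.1644] [-0.4 -0.3  0. ]
(95, 0, 52) [ 0.1664 -0.0034 -0.1644] [-0.4 -0.3  0. ]
(86, 0, 53) [ 0.1574 -0.0031 -0.1634] [-0.4 -0.3  0. ]
(74, 0, 51) [ 0.1454 -0.0026 -0.1654] [-0.4 -0.3  0. ]
(63, 0, 47) [ 0.1344 -0.0022 -0.1694] [-0.4 -0.3  0. ]
(54, 0, 42) [ 0.1254 -0.0019 -0.1744] [-0.4 -0.3  0. ]
(48, 0, 35) [ 0.1194 -0.0017 -0.1814] [-0.4 -0.3  0. ]
(47, 0, 30) [ 0.1184 -0.0017 -0.1864] [-0.4 -0.3  0. ]
(47, 0, 26) [ 0.1184 -0.0017 -0.1904] [-0.4 -0.3  0. ]
(47, 0, 80) [ 0.1184 -0.0017 -0.1364] [-0.4 -0.3  0. ]
```

View pics/s9.png

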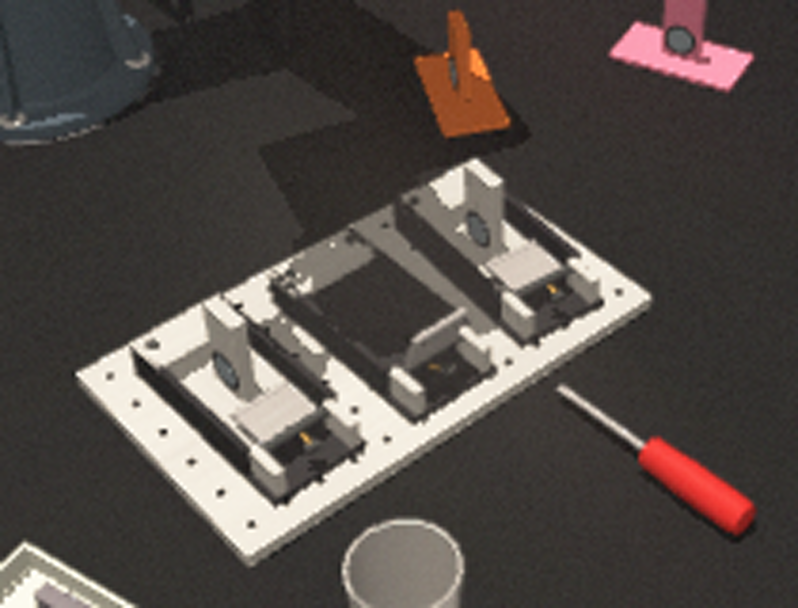

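Call:
step_arm(
  claw=0,
  moves=[
    [0.04,-0.001,-0.01,0,0,0],
    [0.08,-0.002,-0.02,0,0,0],
    [0.12,-0.003,-0.03,0,0,0],
    [0.16,-0.004,-0.04,0,0,0],
    [0.189,-0.004,-0.06,0,0,0],
    [0.189,-0.004,-0.1,0,0,0],
    [0.189,-0.004,-0.14,0,0,0],
    [0.189,-0.004,-0.164,0,0,0],
    [0.178,-0.004,-0.164,0,0,0],
    [0.166,-0.0034,-0.164,0,0,0],
    [0.157,-0.003,-0.1635,0,0,0],
    [0.151,-0.003,-0.164,0,0,0],
    [0.145,-0.0026,-0.1655,0,0,0],
    [0.14,-0.0025,-0.167,0,0,0],
    [0.1345,-0.002,-0.1695,0,0,0],
    [0.13,-0.002,-0.172,0,0,0],
    [0.1255,-0.002,-0.1745,0,0,0],
    [0.1225,-0.002,-0.178,0,0,0],
  ],
)

```text
t: 38.2
eef_pos: [0.5311, -0.0137, 0.0515]
tool_rot: [-0.003, 1.0, -0.017, -0.0]
wrist_force: [2.0, 1.0, 1.9]
width: 0.0002
```

Call:
step_arm(
  moves=[
    [-0.003,0,-0.0045,0,0,0],
    [-0.004,0,-0.009,0,0,0],
    [-0.004,0,-0.012,0,0,0],
    [-0.004,0,-0.012,0,0,0],
  ],
)

```text
t: 38.53
eef_pos: [0.5227, -0.0128, 0.0388]
tool_rot: [-0.004, 1.0, -0.017, -0.005]
wrist_force: [-3.8, 0.7, 9.3]
width: 0.0006
```

Call:
step_arm(
  moves=[
    [0,0,0.03,0,0,0],
    [0,0,0.07,0,0,0],
    [0,0,0.11,0,0,0],
    [-0.03,0,0.14,0,0,0],
    [-0.06,0,0.18,0,0,0],
    [-0.1,0,0.22,0,0,0],
    [-0.12,0,0.26,0,0,0],
    [-0.12,0,0.3,0,0,0],
    [-0.1,0,0.32,0,0,0],
    [-0.1,0,0.32,0,0,0],
    [-0.1,0,0.32,0,0,0],
    [-0.1,0,0.32,0,0,0],
  ],
)

```text
t: 39.53
eef_pos: [0.4242, -0.013, 0.3575]
tool_rot: [-0.004, 1.0, -0.018, -0.004]
wrist_force: [-0.5, -0.3, -1.6]
width: 0.0004
```

Run:
```python
from h import *
import pickle
c=cam("wrist");pickle.dump(c,open("w10.pkl","wb"));c["img"]=(255*(c["img"]/255.)**.6).astype(np.uint8);save("w10",c)
c=cam("scene");save("s10",c,(190,130,400,290),3.8);save("s10f",c);save("d10",cam("side"))
```

```text
(no output)
```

View pics/s10.png

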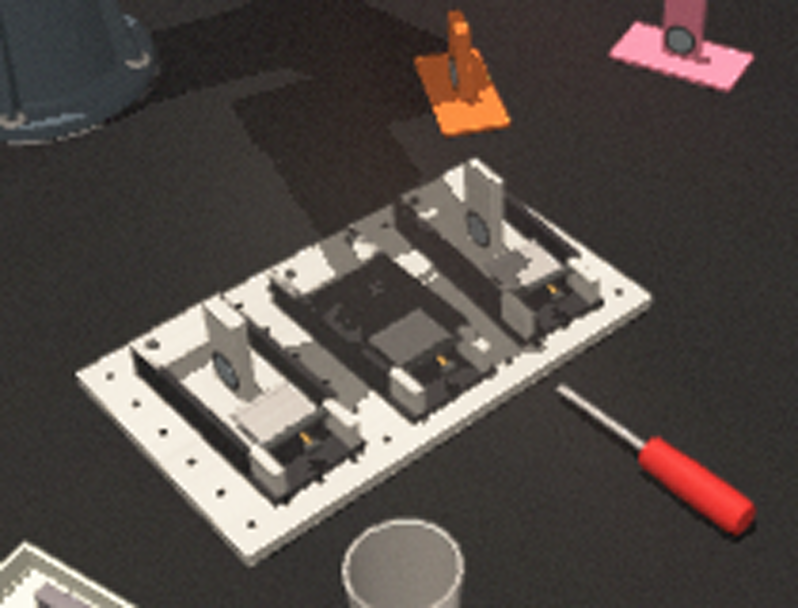

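View pics/w10.png

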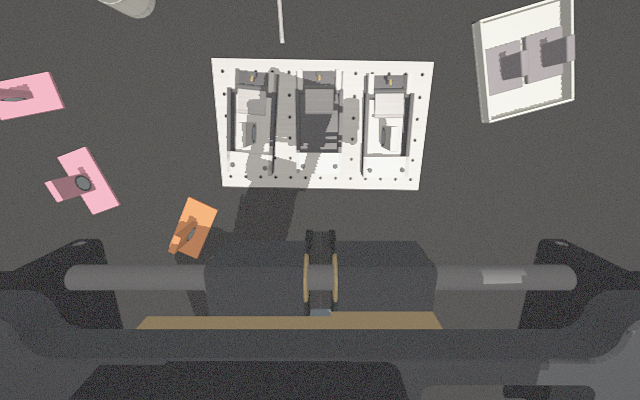

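View pics/s10f.png

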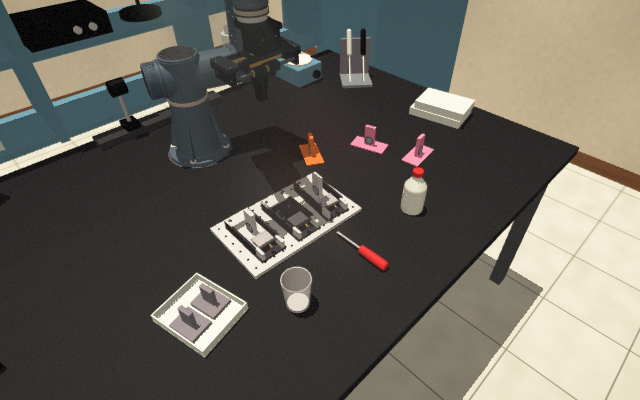

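View pics/d10.png

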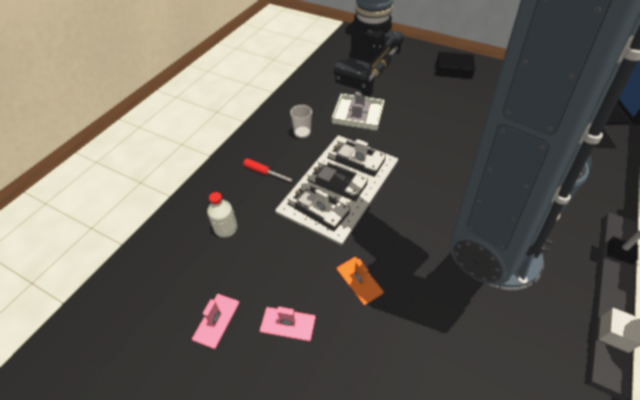

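Run:
```python
from carov import *
c=pickle.load(open("w10.pkl","rb"))
for b in "RL":
    X=bT(b).copy();X[2,3]+=.006;ov(c,X,"",(210,55,440,195),3.4,"fin"+b)
a=cv2.imread("pics/finR.png");l=cv2.imread("pics/finL.png");h=a.shape[1]//2;cv2.imwrite("pics/fin.png",np.hstack([l[:,:h],a[:,h:]]))
```

```text
(no output)
```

View pics/fin.png

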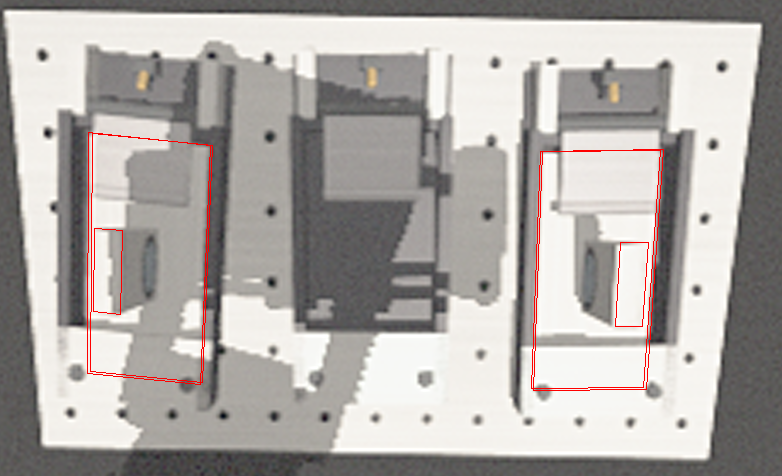

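Run:
```python
from h import *
print(order.job_done(), env.state()["t"])
```

```text
the job is handed in; nothing more can be done
the job is handed in; nothing more can be done
```

I loaded the bench and handed the job in at about 39.7 s of the allowed 208 s; the interface gave no verdict.

- **Plugs:** both are in the white tray, and the last pictures show them standing upright.
- **Carriers:** I found only two in the scene. One is in the station on the robot's right (-y side), the other in the station on its left. I tipped each foot under the lip and lowered it flat. In the final wrist picture both blade tops fall on the outline drawn for a centred carrier.
- **Straps:** all three are pressed shut, including the one on the empty middle station. They stayed level after I let go.
- **Left alone:** the bottle, beaker, screwdriver and the orange and pink look-alikes look unmoved in the last pictures.

**Mended on the way:** at the left station the arm could not reach the entry pose with the first grip, because the wrist was near its joint limits. I set that carrier on the table, gripped it again tilted further back, and then inserted it. The carrier pads stayed free of unexpected contact; the highest force I read was about 11 N, while pressing a strap.

No check failed or disagreed at the end. Station and carrier positions come from camera fits good to about 1–2 mm, against the 6 mm allowed for centring.

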